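Square up a tube leg on a clamped rail for tacking

TASK

Get the loose tube leg ready for tacking to the clamped rail: lay the steel square flat on the bench with its short limb flush against the rail's near face and its corner on the chalk line, then push the leg up so that its side lies flush along the square's long limb and its end butts against the rail. Then set the third hand with its pin resting on top of the leg and both feet on the bench, leaving the square in place. Leave the finished brackets and the hammer where they lie.

Things in the scene. Friction and masses are not known exactly. Their poses are not given: they have to be found in the camera images.
- rail_mark (a point): Chalk line: 3.5 mm wide, white, over the rail's top and down its near face. The point is where it crosses the top edge of the near face, 30 mm above the bench. x points square into the rail, away from the robot (near face: x = 0); y along the rail, to the left seen from the robot; z up. The leg's place is on the -y side of the line, the square's on the +y side.
- rail: Rail: dark square steel tube, 30 x 30 mm, 400 mm long, fixed to the bench. Origin below the chalk line's point, on the bench; axes as the line's. It reaches 195 mm to -y and 205 mm to +y of the line. Two steel toggle clamps (top 72 mm above the bench, 44 mm wide) hold it 170 mm to -y and 180 mm to +y of the line; behind it (+x) they reach 180 mm.
- square_corner (a point): Outer corner of the square, at its underside. The square: loose bright steel L-plate 12 mm thick. Long limb 150 mm, short limb 100 mm (outside), both 28 mm wide. The long limb runs along -x from the corner, its outer edge on y = 0; the short limb along +y, its outer edge on x = 0; z up. In place its axes are parallel to the chalk line's; it never needs turning over.
- square_limb (a point): Centre of the square's long limb: 75 mm along -x and 14 mm along +y from the outer corner, 6 mm above its underside. The limb can be picked up here across its 28 mm width. Axes as the corner's.
- square_toe (a point): Free end of the square's short limb, at its outer edge and underside, 100 mm along +y from the outer corner. Axes as the corner's.
- square: The whole square, 0.58 kg. Origin at its underside, in the middle of its 150 x 100 mm outline: 75 mm along -x and 50 mm along +y from the outer corner (no metal there). Axes as the corner's. It slides on the bench.
- leg_mid (a point): Centre of the leg: loose dark square steel tube, 30 x 30 mm, 200 mm long, ends cut square, lying on the bench (centre 15 mm up) before the rail on the -y side of the line, 15 to 35 mm short of it. x along the tube towards the rail, y across, z up. In place its centre is 100 mm in front of the rail's near face and 15 mm to the -y side of the square's outer edge.
- leg: The whole leg, about 0.34 kg; origin under its centre, on its underside. Axes as its centre's. It slides on the bench.
- third_hand_grip (a point): Steel slug by which the third hand is lifted: upright cylinder, 36 mm diameter, from 58 to 100 mm above the bench; the point is on its axis at 80 mm. x points along the arm to the pin, y across, z up. Under the slug lies the flat arm, 168 x 20 mm, its top at 58 mm.
- third_hand_tip (a point): Lower, round end of the third hand's down-pointing pin (10 mm diameter), 75 mm along +x from the slug's axis and 30 mm above the underside of the feet: the arm is level when the feet are on the bench and the pin is on a 30 mm tube. Axes as the grip's.
- third_hand: Third hand: loose 0.7 kg steel hold-down with an arm, a pin in front, a slug on top and a 100 mm crossbar on two foot bolts (12 mm diameter) behind. Origin below the slug's axis at the level of the feet, which stand 75 mm to -x and 42 mm to either side. It starts level, its pin on a loose 50 mm offcut of 30 mm tube, which may be left anywhere.
- bracket_a: Finished bracket, a 110 mm stub of tube between two 70 x 40 mm steel plates; to be left alone. Origin at the centre of its underside.
- bracket_b: A second finished bracket like the first, behind the rail, on the +y side of the line; to be left alone.
- hammer: Chipping hammer with a wooden handle, 240 mm long, its head 150 mm across; to be left alone. Origin under the middle of its length.
Things that resemble listed ones, but are neither listed nor needed, are in the scene too. Of the things that look like the leg, take the one that is farthest from the robot's base at the start.

How it is judged:
By the outcome, as a careful person would: the job done as asked, in the order asked, and still so for the second after the job is handed in, with the robot touching nothing.
It also fails if it takes over 72 s, if anything falls off the work surface, if the arm or the gripper's body presses on something with over 40 N, if the wrist force passes 120 N, or if a joint passes its speed limit or range.

ROBOT

A 6-joint arm with a two-finger parallel gripper is mounted at the origin on the work surface. World frame = base frame: x ahead of the robot, y to its left, z up, the work surface at z = 0. Lengths are in m, angles in rad, forces in N, time in s.
With the tool pointing down it reaches from about 0.35 to 0.975 m from the base axis. Payload 4.9 kg.
Tool frame: the origin (TCP) lies midway between the tips of the shut fingers; the grasp point (between the pads) lies 19 mm behind it (manip.pinch_z is the distance from the TCP to the grasp point, in m); z points along the fingers, y is the direction in which the jaws open and shut (so a half turn about z gives the same grasp; the last joint's range is limited). The gripper opens to 85 mm and grips with 20 to 120 N. Pads are 22 mm wide; open, the fingers measure 114 mm over their backs; the gripper's body (76 mm by 85 mm) begins 54 mm behind the grasp point. The pads swing forward as they close: fully open they stand 13 mm farther back than shut.
Start: joints at [-1.275, 0.053, 1.613, -0, 1.476, -0.119], TCP at [0.252, -0.572, 0.207] pointing down, gripper open.
Joint ranges: [-3.01, 3.01], [-1.01, 2.22], [0.06, 2.58], [-1.02, 4.17], [0.09, 2.62], [-3.14, 3.14]. Speed limits (rad/s): [2.57, 2.57, 3.14, 3.14, 3.14, 3.14].

INTERFACE

Orientations are given as a unit quaternion [w, x, y, z].
In Python, from plant import manip gives the robot as it stands.
- The arm moves only by the tool drive_tool, never from a script. Its argument "commands" is text: rows parted by semicolons, each of 5 numbers parted by spaces: the finger opening in mm, from 0 to 85.4, then the shift along the tool's x, y, z in units of 30 mm (1.0 is 30 mm), then the turn about the tool's z in degrees. A call has exactly 8 rows; each row shifts and turns the commanded pose from where the row before left it, along the tool's axes as they then stand; what a row does not reach is not made up. A row lasts 1/8 s, in which the tool goes at most 62.5 mm and 10.7 degrees, less where a joint would pass 70% of its speed; a pose out of reach is approached as far as the arm can. A call is refused whole if a number of a shift passes 1 or a number of a turn 10.7, either way. A call with a gripper value outside its range is refused whole. The fingers move at their own pace and stop on an object; the grip force is fixed at half the most. Time passes only in rows, so rows that do not move let the fingers close, or fill a call up. It gives the time, the measured TCP pose, the force and the opening at its end, in the units of the state.
- manip.state(): the state, without advancing time (a new reading comes with each control period).
- manip.grab_frame(name): name is "scene" or "top" or "wrist"; returns the picture (400x640x3 uint8, red, green, blue); there is no depth.
- manip.camera_params(name): a dict with "fx", "fy", "cx", "cy" (pixels), "xyz" and "orientation" of the camera in the world. Camera axes: x right, y down, z forward; pixel columns grow to the right and rows downward; lengths in m; the calibration is good to about 2 mm. A picture is of the moment at which its call begins: read the wrist's pose just before it. camera_params takes no time and is no camera call; for the wrist camera it gives the pose at the moment of the call.
- manip.job_done(): hands the job in, once; it reports no verdict.
The state is a dict: "time": time; "joint_pos": joint angles; "joint_vel": joint speeds; "joint_efforts": joint torques, N m; "tool_pos": TCP position; "tool_rot": TCP orientation; "contact_force": force on the tool from outside, world axes, zero at the start; "ft_torque": the same for the moment, N m; "gripper_width": opening from 0.0 (shut) to 1.0 (fully open).
Only numpy, scipy, OpenCV 4.12 (cv2) and the standard library are available. Lean on these libraries where they do the work, as an engineer would, in place of code of your own. Each camera call takes 0.05 s, during which the arm holds its last target. There are 200 camera calls.

## Working session

There is one attempt and no reset: what is moved stays moved. The work goes in short steps, Python scripts to look and compute and a tool call to move; the robot and the scene stay as the last step left them, time stands still between calls to the robot, and variables do not carry over. Pictures are saved under pics/ and viewed, about 8 in all and at most 12, crops included, and the job is handed in when it is done.

Besides the shell and the picture viewer there is one more tool, called after "Request:" as name(argument=value, ...) on one line, values as JSON. drive_tool: Moves the arm, as the interface text tells. Its arguments: {"type":"object","properties":{"commands":{"type":"string"}},"required":["commands"]}

```bash
ls; mkdir -p pics; cat > look.py <<'E'
import sys,cv2,numpy as np
from plant import manip
for n in sys.argv[1:]:
    p=manip.camera_params(n); im=manip.grab_frame(n)
    cv2.imwrite(f'pics/{n}0.png',cv2.cvtColor(im,cv2.COLOR_RGB2BGR)); print(n,p)
E
python3 look.py scene top wrist; python3 -c "
from plant import manip;print(manip.state(),manip.pinch_z)"
```

```text
pics
scene {'fx': 404.191161206831, 'fy': 404.191161206831, 'cx': 323.5026767480451, 'cy': 202.64829500417386, 'xyz': array([ 1.21059423, -0.12675685,  0.81247089]), 'orientation': array([-0.29204347,  0.70298951,  0.60114503, -0.24318926])}
top {'fx': 506.75822341198716, 'fy': 506.75822341198716, 'cx': 313.8659732392882, 'cy': 207.75394403125793, 'xyz': array([0.28216807, 0.02195932, 1.72509814]), 'orientation': array([-0.0328993 ,  0.71604014, -0.69559751,  0.04845874])}
wrist {'fx': 340.30486846745816, 'fy': 340.30486846745816, 'cx': 322.6092172640516, 'cy': 198.0628270382074, 'xyz': array([ 0.32769022, -0.53814953,  0.37275737]), 'orientation': array([ 0.13761307,  0.82617503, -0.53874113, -0.09085953])}
{'time': 0.15, 'joint_pos': array([-1.27503630e+00,  5.32186438e-02,  1.61397940e+00, -2.36510109e-05,
        1.47601563e+00, -1.18990901e-01]), 'joint_vel': array([-6.02583929e-04, -6.32247205e-04, -2.11479823e-03, -1.71702527e-03,
        2.10209580e-03,  2.07783365e-05]), 'joint_efforts': array([-9.06975674e-04, -3.94240773e+01, -3.70722234e+01, -1.31596780e-04,
        4.66950063e-03,  1.69568756e-05]), 'tool_pos': array([ 0.25169461, -0.57150011,  0.20643667]), 'tool_rot': array([-8.06306593e-04,  9.78574102e-01,  2.05893345e-01, -8.32688548e-05]), 'contact_force': array([-0.31564927,  0.16504359, -0.21626732]), 'ft_torque': array([-0.00342694, -0.04096674,  0.00352221]), 'gripper_width': 1.000438706840924} 0.0187
```

View pics/top0.png

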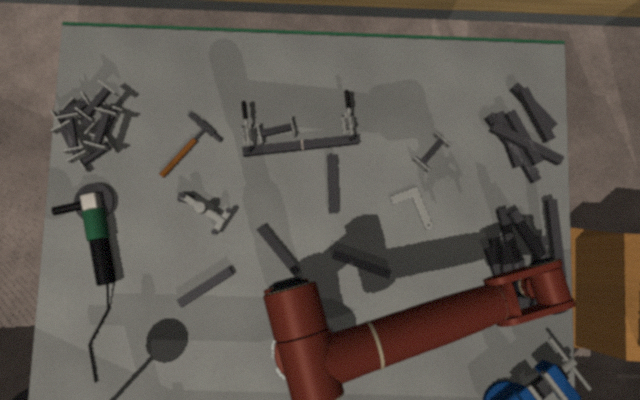

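View pics/scene0.png

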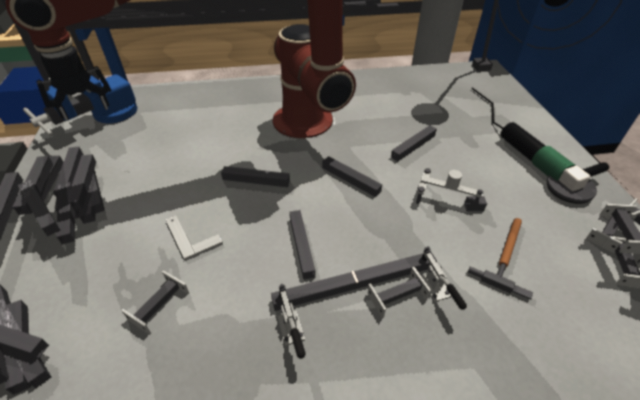

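The top view shows the rail at about (302,145) with the chalk mark, and the square at (412,203). The third hand is at (208,208), the hammer at (190,145), and the brackets at (278,130) and (430,150). Four tubes could be the leg: (333,182), (278,250), (361,260) and (207,284). The one at (333,182) fits: it lies before the rail on the -y side and is farthest from the base. The tubes in the heaps aren't near the rail. I'll confirm it in an enlarged crop.

```bash
cat > lib.py <<'E'
import cv2,numpy as np
from scipy.spatial.transform import Rotation as R
from plant import manip
def rot(q): return R.from_quat(np.r_[q[1:],q[0]]).as_matrix()
def grab(n,f=None):
    p=manip.camera_params(n); im=cv2.cvtColor(manip.grab_frame(n),cv2.COLOR_RGB2BGR)
    if f: cv2.imwrite(f'pics/{f}.png',im); np.save(f'pics/{f}.npy',p,allow_pickle=True)
    return im,p
def load(f): return cv2.imread(f'pics/{f}.png'),np.load(f'pics/{f}.npy',allow_pickle=True).item()
def ray(uv,p):
    uv=np.atleast_2d(uv).astype(float)
    d=np.c_[(uv[:,0]-p['cx'])/p['fx'],(uv[:,1]-p['cy'])/p['fy'],np.ones(len(uv))]
    return d@rot(p['orientation']).T
def w(uv,p,z):
    d=ray(uv,p); c=p['xyz']; return c+d*((z-c[2])/d[:,2])[:,None]
def px(X,p):
    c=(np.atleast_2d(X)-p['xyz'])@rot(p['orientation'])
    return np.c_[c[:,0]/c[:,2]*p['fx']+p['cx'],c[:,1]/c[:,2]*p['fy']+p['cy']]
def tri(uv1,p1,uv2,p2):
    a,b=ray(uv1,p1)[0],ray(uv2,p2)[0]; s=np.linalg.lstsq(np.c_[a,-b],p2['xyz']-p1['xyz'],rcond=None)[0]
    A,B=p1['xyz']+a*s[0],p2['xyz']+b*s[1]; return (A+B)/2,np.linalg.norm(A-B)
def pose():
    s=manip.state(); M=rot(s['tool_rot']); return s['tool_pos'],np.degrees(np.arctan2(M[1,0],M[0,0])),s
def goto(x,y,z,yaw=None):
    """rows-worth: shift in tool units (turn done after), turn in deg"""
    P,a,s=pose(); M=rot(s['tool_rot']); d=M.T@(np.array([x,y,z])-P)/.03
    print('at',P.round(4),'yaw %.2f'%a,'shift units',d.round(3),'turn',None if yaw is None else round(-(((yaw-a)+180)%360-180),2))
E
python3 - <<'E'
from lib import *
for n in('scene','top'):
    manip_p=manip.camera_params(n); np.save(f'pics/{n}0.npy',manip_p,allow_pickle=True)
im,p=load('top0')
for n,uv in dict(mark=(302,150),leg1=(333,153),leg2=(334,212),th=(208,208),sqc=(412,188),sqe=(429,228),tubeA=(278,250),tubeB=(361,260),tubeC=(207,284)).items():
    print(n,w(uv,p,.02).round(3)[0])
for n in('wrist',):
    q=manip.camera_params(n); P,a,s=pose(); M=rot(s['tool_rot']); print(a, M.T@(q['xyz']-P), M.T@rot(q['orientation']))
c=np.vstack([cv2.resize(im[75:225,215:445],(800,522),interpolation=2)]); cv2.imwrite('pics/crop1.png',c)
E
```

```text
mark [0.678 0.033 0.02 ]
leg1 [ 0.671 -0.073  0.02 ]
leg2 [ 0.467 -0.081  0.02 ]
th [0.468 0.344 0.02 ]
sqc [ 0.558 -0.346  0.02 ]
sqe [ 0.423 -0.405  0.02 ]
tubeA [0.334 0.103 0.02 ]
tubeB [ 0.308 -0.176  0.02 ]
tubeC [0.215 0.334 0.02 ]
23.763599339973148 [ 8.30145755e-02 -1.25887254e-04 -1.66460051e-01] [[ 4.53622057e-05 -9.45550931e-01 -3.25474169e-01]
 [ 9.99999999e-01  3.83778797e-05  2.78792193e-05]
 [-1.38702132e-05 -3.25474170e-01  9.45550932e-01]]
```

View pics/crop1.png

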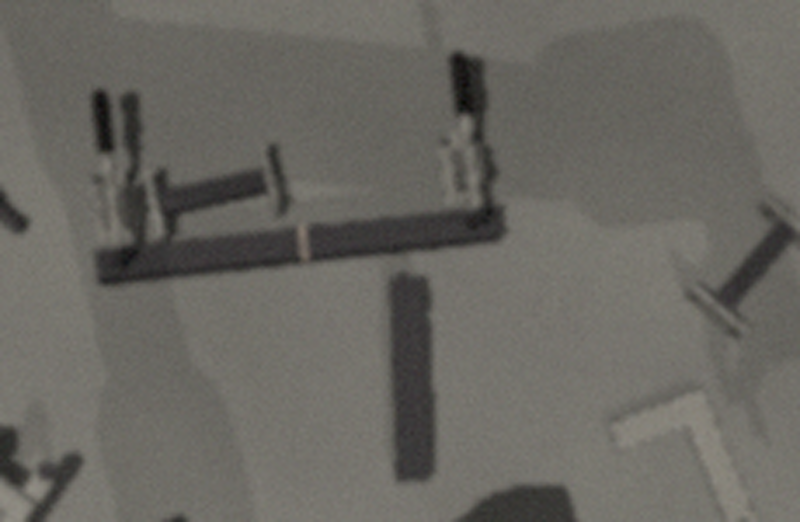

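The crop confirms the leg as the single dark tube at crop (411,375), short of the rail on the right (-y) of the chalk mark at crop (304,242). I'll move the wrist camera to the square first.

Request:
drive_tool(commands="85 1 -0.4 0 0;85 1 -0.4 0 0;85 1 -0.4 0 0;85 1 -0.4 0 0;85 1 -0.4 0 0;85 1 -0.4 0 0;85 1 -0.4 0 0;85 0.6 -0.2 0 0")

```text
time: 1.15
tool_pos: [0.425, -0.3966, 0.2071]
tool_rot: [-0.0, 0.978, 0.206, -0.0]
contact_force: [-0.6, -0.2, 0.2]
gripper_width: 0.998
```

```bash
python3 - <<'E'
from lib import *
im,p=grab('wrist','w1'); P,a,s=pose(); print(P,a,s['time'],s['joint_pos'].round(2)); 
cv2.imwrite('pics/w1b.png',im)
E
```

```text
[ 0.42618326 -0.39555011  0.20712237] 23.898519338810136 1.2 [-0.88 -0.05  1.72  0.    1.48  0.28]
```

View pics/w1.png

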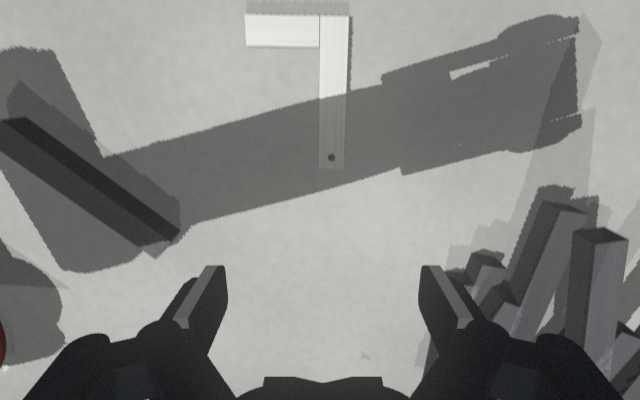

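The wrist picture shows the square with its outer corner at about (349,16), its toe at (246,15), and the far end of the long limb at (320..345,168). The limb runs along tool x.

```bash
cat >> lib.py <<'E'
def sub(im,pts,r=4):
    g=cv2.cvtColor(im,cv2.COLOR_BGR2GRAY)
    c=np.float32(pts).reshape(-1,1,2).copy()
    return cv2.cornerSubPix(g,c,(r,r),(-1,-1),(cv2.TERM_CRITERIA_EPS+cv2.TERM_CRITERIA_COUNT,50,.01)).reshape(-1,2)
E
python3 - <<'E'
from lib import *
im,p=load('w1')
c=sub(im,[(349,16),(246,15),(246,47),(320,47),(320,168),(345,168)]); print(c)
X=w(c,p,.012); print(X.round(4))
print([np.linalg.norm(X[i]-X[j]).round(4) for i,j in((0,1),(0,5),(1,2),(4,5))])
v=X[0]-X[5]; yaw=np.degrees(np.arctan2(v[1],v[0])); v2=X[1]-X[0]; print(yaw,np.degrees(np.arctan2(v2[1],v2[0]))-90)
ex=v/np.linalg.norm(v); ey=np.array([-ex[1],ex[0],0])
G=X[0]-.062*ex+.014*ey; print('grasp',G); goto(G[0],G[1],.06,yaw)
E
```

```text
[[349.02872   16.06786 ]
 [244.57465   13.363087]
 [245.98224   45.168022]
 [319.49823   45.63887 ]
 [318.1414   167.73419 ]
 [343.15674  168.48128 ]]
[[ 0.5641 -0.3623  0.012 ]
 [ 0.5262 -0.2709  0.012 ]
 [ 0.5007 -0.2814  0.012 ]
 [ 0.5292 -0.347   0.012 ]
 [ 0.4169 -0.3946  0.012 ]
 [ 0.4272 -0.4199  0.012 ]]
[np.float64(0.099), np.float64(0.1485), np.float64(0.0276), np.float64(0.0273)]
22.806194318905852 22.50004811300792
grasp [ 0.5015266  -0.37342178  0.012     ]
at [ 0.4262 -0.3956  0.2071] yaw 23.90 shift units [2.589 0.347 4.907] turn 1.09
```

Request:
drive_tool(commands="85 0.6 0.1 0.8 1.2;85 0.6 0.1 0.8 0;85 0.6 0.1 0.8 0;85 0.6 0.05 0.8 0;85 0.25 0 0.4 0;85 0 0 0 0;85 0 0 0 0;85 0 0 0 0")

```text
time: 2.2
tool_pos: [0.5018, -0.3775, 0.1009]
tool_rot: [0.001, 0.981, 0.195, 0.001]
contact_force: [-0.3, -0.2, -0.9]
gripper_width: 0.995
```

```bash
python3 - <<'E'
from lib import *
im,p=grab('wrist','w2'); P,a,s=pose(); print(P,a,s['time'],s['contact_force'])
im1,p1=load('w1')
c1=sub(im1,[(349,16),(246,15),(246,47),(320,47)])
est=px(w(c1,p1,.012),p); print('predicted',est.round(1))
c=sub(im,est,6); print(c.round(1))
for i in range(4): t,e=tri(c1[i],p1,c[i],p); print(t.round(4),e.round(4))
X=w(c,p,.012); print(X.round(4))
v=X[0]-X[1]; print(np.linalg.norm(v),np.degrees(np.arctan2(v[0],-v[1])))
E
```

```text
[ 0.50175567 -0.3773084   0.10069381] 22.536963686147274 2.25 [-0.74619436 -0.38546716  0.00956945]
predicted [[336.1 109.5]
 [200.1 109.4]
 [204.3 147.1]
 [299.1 145.5]]
[[337.6 109.3]
 [201.  111.6]
 [205.  148.5]
 [300.4 149.8]]
[ 0.5645 -0.3628  0.011 ] 0.0011
[ 0.5259 -0.2725  0.0162] 0.0011
[ 0.5007 -0.2824  0.0145] 0.0008
[ 0.5286 -0.3482  0.0227] 0.0015
[[ 0.5647 -0.3633  0.012 ]
 [ 0.525  -0.2719  0.012 ]
 [ 0.4999 -0.2821  0.012 ]
 [ 0.5266 -0.3491  0.012 ]]
0.09968727975145895 23.46868012102826
```

View pics/w2.png

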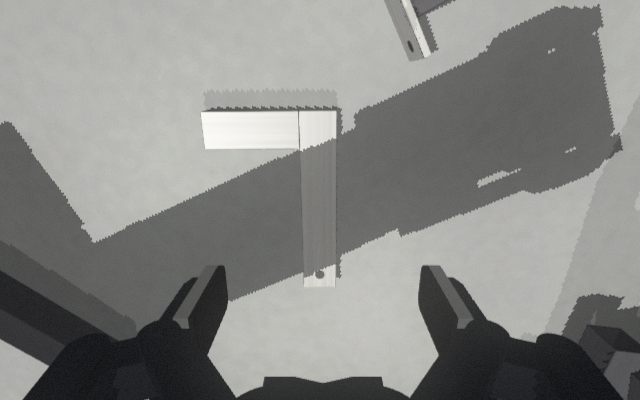

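The square's corner is at (337,110), the limb sits between the open fingers, and the heights triangulate to about 12 mm. I'll descend and grip.

Request:
drive_tool(commands="85 0.05 -0.08 0.6 -0.7;85 0 0 0.8 0;85 0 0 0.8 0;85 0 0 0.6 0;85 0 0 0.4 0;85 0 0 0.1 0;85 0 0 0 0;20 0 0 0 0")

```text
time: 3.25
tool_pos: [0.5028, -0.3744, 0.0015]
tool_rot: [0.001, 0.979, 0.202, 0.001]
contact_force: [-0.5, -0.1, 0.3]
gripper_width: 0.813
```

Request:
drive_tool(commands="20 0 0 0 0;20 0 0 0 0;20 0 0 0 0;20 0 0 0 0;20 0 0 -0.3 0;20 0 0 -0.5 0;20 0 0 -0.8 0;20 0 0 -0.8 0")

```text
time: 4.25
tool_pos: [0.5024, -0.374, 0.0745]
tool_rot: [0.001, 0.979, 0.202, 0.0]
contact_force: [-0.3, -0.3, 0.5]
gripper_width: 0.236
```

The opening shut to 20 mm, so the grasp missed. I'll look from here.

```bash
python3 - <<'E'
from lib import *
im,p=grab('wrist','w3'); P,a,s=pose(); print(P,a,s['time'],s['contact_force'],s['gripper_width'])
E
```

```text
[ 0.50436396 -0.37579861  0.07873118] 23.2722906940001 4.3 [ 1.06515571 -0.56317156  2.18719657] 0.23307611238781206
```

View pics/w3.png

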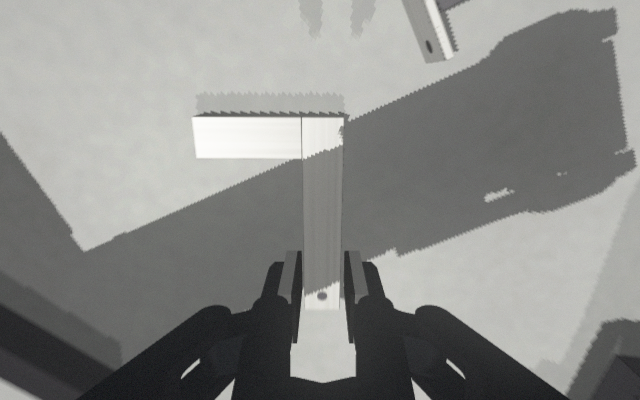

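Request:
drive_tool(commands="50 0 0 0 0;50 0 0 0 0;50 0 0 0.8 0;50 0 0 0.8 0;50 0 0 0.6 0;50 0 0 0.35 0;50 0 0 0.05 0;50 0 0 0 0")

```text
time: 5.3
tool_pos: [0.5025, -0.3742, -0.0049]
tool_rot: [0.0, 0.979, 0.202, 0.0]
contact_force: [-0.6, -0.1, -0.1]
gripper_width: 0.592
```

```bash
python3 - <<'E'
from lib import *
im,p=grab('wrist','w4'); P,a,s=pose(); print(P,a,s['time'],s['contact_force'],s['gripper_width'])
i2,p2=grab('scene','s4'); q=px(P,p2)[0]; print('TCP px scene',q,'wrist',px(P,p)[0]); x,y=q.astype(int)
c=cv2.resize(i2[y-45:y+30,x-50:x+50],(600,450),interpolation=2); cv2.circle(c,(300,270),3,(0,0,255),1)
cv2.imwrite('pics/c4.png',np.hstack([c[:,100:500],cv2.resize(im[180:400,200:440],(400,450))]))
E
```

```text
[ 0.5027069  -0.37435655 -0.00456527] 23.265747262699797 5.35 [-0.09477436  0.19051758  0.86638579] 0.5863122280307456
TCP px scene [182.1645894 242.5990837] wrist [323.23521238 243.03926235]
```

View pics/c4.png

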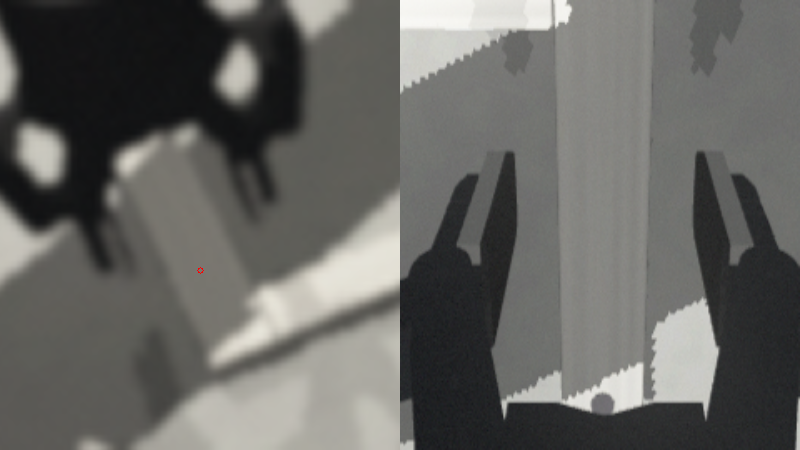

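The fingertips stand clearly higher than the TCP point: in the scene crop the tips are about 16 mm or more above the red TCP dot. I'll go 8 mm lower and grip without lifting.

Request:
drive_tool(commands="50 0 0 0.1 0;50 0 0 0.1 0;50 0 0 0.07 0;50 0 0 0 0;20 0 0 0 0;20 0 0 0 0;20 0 0 0 0;20 0 0 0 0")

```text
time: 6.4
tool_pos: [0.5022, -0.374, -0.0132]
tool_rot: [0.0, 0.979, 0.202, 0.0]
contact_force: [-1.0, 0.4, 3.6]
gripper_width: 0.274
```

Request:
drive_tool(commands="50 0 0 -0.1 0;50 0 0 0 0;50 0 0 0.1 0;50 0 0 0.15 0;50 0 0 0.13 0;20 0 0 0 0;20 0 0 0 0;20 0 0 0 0")

```text
time: 7.4
tool_pos: [0.502, -0.3738, -0.0223]
tool_rot: [0.0, 0.979, 0.202, -0.0]
contact_force: [0.8, -0.2, -2.0]
gripper_width: 0.305
```

Request:
drive_tool(commands="20 0 0 0 0;20 0 0 0 0;20 0 0 0 0;20 0 0 -0.05 0;20 0 0 -0.05 0;20 0 0 -0.1 0;20 0 0 -0.2 0;20 0 0 0 0")

```text
time: 8.4
tool_pos: [0.5027, -0.3743, -0.0091]
tool_rot: [0.001, 0.979, 0.202, 0.001]
contact_force: [0.2, -0.7, -5.2]
gripper_width: 0.308
```

It's gripped: the opening is about 26 to 28 mm and Fz is about -5 N, which matches the square's weight. Next I'll work out the transport.

```bash
python3 - <<'E'
from lib import *
im,p=load('top0')
A,B,M=w([(243.8,156.4),(359.3,143.4),(302.4,150.3)],p,0.)
v=A-B; yaw=np.degrees(np.arctan2(-v[0],v[1])); print(A,B,M,'rail yaw',yaw)
r=np.radians(yaw); ex=np.array([np.cos(r),np.sin(r),0]); ey=np.array([-ex[1],ex[0],0])
T=M-.062*ex+.014*ey-.04*ex; print(T)
goto(T[0],T[1],.06,yaw)
E
```

```text
[0.65349233 0.23378394 0.        ] [ 0.71276893 -0.16543481  0.        ] [0.6816868  0.03203057 0.        ] rail yaw 8.445656910197478
[0.57873673 0.03089788 0.        ]
at [ 0.5027 -0.3743 -0.0091] yaw 23.27 shift units [  7.666 -11.402  -2.316] turn 14.82
```

Request:
drive_tool(commands="20 0 0 -1 0;20 0.2 -0.3 -1 0;20 0.67 -1 -0.3 0;20 0.67 -1 0 0;20 0.67 -1 0 0;20 0.67 -1 0 0;20 0.67 -1 0 0;20 0.67 -1 0 0")

```text
time: 9.4
tool_pos: [0.5438, -0.1489, 0.059]
tool_rot: [0.0, 0.979, 0.202, 0.0]
contact_force: [-0.4, -0.3, -5.9]
gripper_width: 0.305
```

Request:
drive_tool(commands="20 0.69 -1 0 0;20 0.69 -1 0 0;20 0.69 -1 0 0;20 0.69 -1 0 0;20 0.5 -0.8 0 0;20 0.19 -0.3 0 5;20 0 0 0 5;20 0 0 0 4.8")

```text
time: 10.4
tool_pos: [0.5782, 0.0316, 0.0588]
tool_rot: [0.0, 0.997, 0.073, -0.0]
contact_force: [1.1, -0.2, -5.6]
gripper_width: 0.306
```

```bash
python3 - <<'E'
from lib import *
im,p=grab('wrist','w5'); P,a,s=pose(); print(P,a,s['time'],s['contact_force'],s['gripper_width'])
E
```

```text
[0.57816402 0.03153775 0.05886259] 8.233686482533034 10.45 [-0.35470699  0.01357213 -6.29258509] 0.30702615321862736
```

View pics/w5.png

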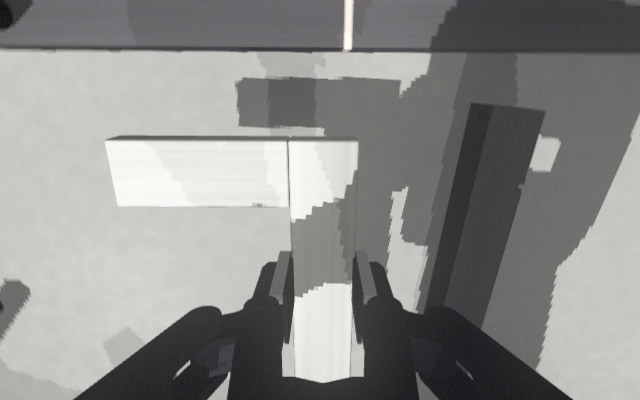

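The wrist view shows the chalk line at about u=348 over rows 0 to 50, the rail's lower edge near row 50, and the held square with its corner at (357,139) and toe at (106,140). The leg is at right with its near end at about (508,105).

```bash
python3 - <<'E'
from lib import *
im,p=load('w5'); g=cv2.cvtColor(im,cv2.COLOR_BGR2GRAY).astype(float)
for u in(60,200,300,420): print(u,g[0:62,u-4:u+5].mean(1).round(0).astype(int).tolist())
for v in(5,20,35,46): print('chalk',v,g[v,336:360].astype(int).tolist())
print('sq col200',g[130:150,196:205].mean(1).astype(int).tolist()); print('row160',g[160,345:370].astype(int).tolist())
for u in (130,150,200,250,320,345): print(u, g[132:146,u-2:u+3].mean(1).astype(int).tolist())
print(px([[.6817,.032,0],[.6817,.032,.03],[.7114,.0364,.03]],p))
E
```

```text
60 [112, 112, 111, 111, 110, 110, 110, 110, 111, 110, 111, 109, 107, 109, 109, 109, 110, 110, 110, 111, 113, 111, 112, 113, 113, 113, 114, 112, 113, 112, 112, 113, 113, 113, 114, 113, 114, 115, 116, 117, 117, 117, 115, 113, 107, 98, 89, 75, 84, 120, 150, 174, 193, 201, 201, 201, 201, 201, 200, 201, 200, 201]
200 [101, 103, 104, 105, 104, 105, 105, 105, 104, 104, 105, 104, 103, 103, 104, 103, 104, 105, 104, 104, 105, 104, 104, 104, 104, 106, 105, 104, 104, 107, 106, 106, 106, 105, 107, 108, 108, 107, 107, 109, 108, 108, 109, 108, 107, 101, 91, 77, 70, 69, 102, 157, 190, 197, 197, 197, 198, 197, 197, 198, 196, 197]
300 [106, 106, 107, 105, 105, 105, 106, 105, 106, 107, 106, 106, 105, 104, 107, 105, 105, 106, 105, 106, 104, 104, 104, 104, 104, 104, 105, 106, 105, 107, 107, 107, 108, 107, 106, 108, 108, 107, 107, 106, 107, 108, 109, 109, 109, 109, 102, 82, 63, 63, 64, 71, 134, 179, 181, 179, 179, 179, 179, 179, 179, 178]
420 [112, 114, 114, 113, 113, 111, 111, 110, 111, 111, 111, 112, 112, 111, 110, 110, 109, 109, 110, 112, 112, 112, 112, 112, 112, 112, 114, 113, 113, 113, 114, 115, 114,
[... 732 characters left out ...]
5, 233, 234, 236, 237, 238, 236, 234]
row160 [218, 218, 218, 218, 219, 221, 221, 223, 225, 222, 220, 217, 183, 130, 120, 120, 119, 119, 120, 118, 118, 116, 118, 116, 115]
130 [199, 198, 188, 143, 91, 93, 93, 118, 170, 224, 242, 244, 245, 246]
150 [199, 199, 198, 163, 93, 92, 94, 117, 162, 208, 229, 233, 235, 238]
200 [200, 199, 201, 171, 112, 98, 98, 112, 152, 197, 225, 232, 234, 236]
250 [198, 198, 197, 179, 132, 102, 103, 108, 141, 188, 223, 233, 233, 234]
320 [201, 201, 201, 190, 149, 105, 105, 107, 131, 170, 208, 226, 227, 228]
345 [116, 118, 117, 115, 109, 103, 104, 104, 123, 161, 195, 214, 218, 217]
[[346.55110409  46.89497984]
 [350.35541408  41.50664593]
 [351.87814369 -24.90726033]]
```

```bash
python3 - <<'E'
from lib import *
im,p=load('w5'); g=cv2.cvtColor(im,cv2.COLOR_BGR2GRAY).astype(float)
R1=w([(60,45.8),(200,46.3),(300,46.8),(420,47.6)],p,.03); R0=w([(60,49.5),(200,50.7),(300,51.8),(420,52.3)],p,0)
S=w([(130,140),(200,140.3),(250,140.6),(320,140.9),(345,141)],p,.0588+.0223+.012)
S0=w([(130,134.9),(200,135.3),(320,136.1)],p,.0588+.0223)
for n,X in(('rail top',R1),('rail bot',R0),('sq',S),('sqbot',S0)):
    k=np.polyfit(X[:,1],X[:,0],1); print(n,'yaw',-np.degrees(np.arctan(k[0])),'x at y=.03',np.polyval(k,.03))
print('chalk',w([(347.4,46.8)],p,.03),'top row5',w([(348.4,5)],p,.03)); print('toe/corner',w([(106.,140),(357.7,141)],p,.0932))
E
```

```text
rail top yaw 8.081875666603219 x at y=.03 0.6792449716091061
rail bot yaw 7.918613223357765 x at y=.03 0.6791559615541957
sq yaw 8.07330714620065 x at y=.03 0.6399691688071351
sqbot yaw 7.981921857199514 x at y=.03 0.6399724938904725
chalk [[0.6789673  0.03310315 0.03      ]] top row5 [[0.69823354 0.03588265 0.03      ]]
toe/corner [[0.62667603 0.1235128  0.0932    ]
 [0.6404586  0.02687357 0.0932    ]]
```

Request:
drive_tool(commands="20 0.3 -0.02 0.3 0;20 0.4 0 0.5 0;20 0.33 0 0.6 0;20 0.1 0 0.5 0;20 0 0 0.4 0;20 0 0 0.25 0;20 0 0 0.08 0;20 0 0 0 0")

```text
time: 11.45
tool_pos: [0.612, 0.0369, -0.0197]
tool_rot: [0.0, 0.997, 0.074, 0.0]
contact_force: [0.1, -0.5, -6.3]
gripper_width: 0.305
```

```bash
python3 - <<'E'
from lib import *
im,p=grab('wrist','w6'); P,a,s=pose(); print(P,a,s['time'],s['contact_force'],s['gripper_width'])
g=cv2.cvtColor(im,cv2.COLOR_BGR2GRAY).astype(float)
print(px([[.6789,.0331,.03]],p),px(P+rot(s['tool_rot'])@[.062,.014,0]-[0,0,P[2]-.012],p))
for u in(150,200,260,310): print(u,g[85:160,u-3:u+4].mean(1).astype(int).tolist())
for v in(60,90,105): print('chalk',v,g[v,330:375].astype(int).tolist())
for v in(150,165): print('edge',v,g[v,330:385].astype(int).tolist())
E
```

```text
[ 0.61226541  0.03686337 -0.01934796] 8.46634821082332 11.5 [ 0.18468647  0.82645885 -5.38202981] 0.30746874465626306
[[362.0001329 134.6773418]] [[357.88626252 136.46873171]]
150 [116, 115, 114, 115, 118, 116, 115, 111, 108, 108, 109, 109, 108, 108, 107, 108, 107, 106, 106, 106, 108, 107, 108, 106, 106, 107, 108, 109, 109, 108, 109, 108, 109, 110, 110, 110, 109, 108, 107, 109, 110, 110, 111, 110, 110, 110, 110, 109, 109, 103, 95, 94, 95, 94, 114, 162, 208, 230, 235, 239, 242, 244, 243, 243, 241, 241, 241, 241, 244, 246, 247, 247, 247, 246, 245]
200 [106, 105, 105, 107, 107, 107, 106, 108, 108, 108, 107, 108, 107, 107, 107, 105, 106, 106, 108, 107, 108, 107, 108, 108, 107, 109, 110, 111, 110, 110, 108, 110, 111, 112, 112, 111, 111, 110, 110, 111, 111, 111, 113, 112, 112, 112, 111, 112, 113, 105, 97, 97, 97, 100, 112, 150, 197, 226, 234, 235, 237, 238, 239, 237, 236, 234, 234, 235, 236, 235, 236, 238, 238, 237, 236]
260 [107, 107, 107, 108, 108, 108, 109, 108, 107, 108, 108, 108, 107, 107, 107, 109, 109, 108, 108, 110, 109, 110, 109, 109, 109, 111, 111, 113, 113, 112, 112, 113, 113, 1
[... 1158 characters left out ...]
 108, 112, 112, 111, 111, 111, 111, 114, 205, 248, 250, 250, 250, 250, 249, 250, 250, 250, 249, 146, 95, 99, 109, 114, 109, 112, 110]
edge 150 [230, 227, 229, 227, 227, 226, 225, 225, 226, 224, 224, 224, 223, 223, 220, 218, 219, 217, 218, 222, 221, 225, 225, 227, 225, 224, 222, 195, 158, 111, 102, 103, 102, 103, 101, 144, 182, 185, 184, 184, 115, 100, 101, 103, 101, 100, 102, 99, 101, 102, 102, 100, 99, 101, 100]
edge 165 [229, 228, 226, 226, 226, 224, 224, 225, 225, 224, 224, 223, 220, 222, 220, 220, 218, 219, 220, 221, 222, 222, 226, 223, 223, 222, 214, 180, 114, 104, 104, 105, 103, 102, 101, 103, 117, 110, 112, 100, 102, 119, 119, 118, 117, 119, 117, 118, 114, 111, 108, 99, 100, 100, 100]
```

```bash
python3 - <<'E'
from lib import *
im,p=load('w6'); P,a,s=pose()
for dz in(0,.0033):
    p2=dict(p); p2['xyz']=p['xyz']+[0,0,dz]
    A=w([(360.,134.6),(363.1,60)],p2,.03); C=w([(358.2,140.8),(150,140.1),(357.3,165),(357.9,150)],p2,.0150)
    E=w([(150,134.2),(310,135)],p2,.03); v=E[0]-E[1]; print('rail yaw',np.degrees(np.arctan2(-v[0],v[1])))
    v=A[1]-A[0]; print('chalk yaw',np.degrees(np.arctan2(v[1],v[0])))
    v=C[1]-C[0]; print('sq yaw',np.degrees(np.arctan2(-v[0],v[1])))
    r=np.radians(8.05); ex=np.array([np.cos(r),np.sin(r)]); ey=np.array([-ex[1],ex[0]]); d=(A[0]-C[0])[:2]; print('need x,y mm',d@ex*1e3,d@ey*1e3)
    d=(A[0]-C[2])[:2]; print('edge at row165: y',d@ey*1e3)
E
```

```text
rail yaw 8.183209994658089
chalk yaw 8.118127330314811
sq yaw 8.275474378161661
need x,y mm 4.594168626846504 1.0594336203777313
edge at row165: y 1.098584525970513
rail yaw 8.183209994658055
chalk yaw 8.118127330314792
sq yaw 8.275474378161661
need x,y mm 4.6539999049004175 1.044554446606753
edge at row165: y 1.084685287951938
```

Request:
drive_tool(commands="20 0.05 -0.035 0 0.2;20 0.05 0 0 0;20 0.03 0 0 0;20 0 0 0.04 0;20 0 0 0.03 0;20 0 0 0 0;20 0.02 0 0 0;20 0 0 0 0")

```text
time: 12.5
tool_pos: [0.6158, 0.0385, -0.0222]
tool_rot: [0.0, 0.997, 0.072, -0.0]
contact_force: [-1.8, -0.6, -5.2]
gripper_width: 0.306
```

Request:
drive_tool(commands="20 0.01 0 0 0;20 0.01 0 0 0;20 0.01 0 0 0;20 0.01 0 0 0;20 0 0 0.01 0;20 0 0 0.01 0;20 0 0 0 0;20 0 0 0 0")

```text
time: 13.5
tool_pos: [0.6161, 0.0384, -0.0223]
tool_rot: [0.0, 0.997, 0.072, -0.002]
contact_force: [-7.9, -2.5, 1.8]
gripper_width: 0.31
```

```bash
python3 - <<'E'
from lib import *
im,p=grab('wrist','w7'); P,a,s=pose(); print(P,a,s['time'],s['contact_force'],s['gripper_width'])
g=cv2.cvtColor(im,cv2.COLOR_BGR2GRAY).astype(float)
for u in(130,150,200,260,310,340): print(u,g[125:150,u-3:u+4].mean(1).astype(int).tolist())
for v in(60,105,125): print('chalk',v,g[v,340:375].astype(int).tolist())
for v in(145,155,165): print('edge',v,g[v,345:370].astype(int).tolist())
E
```

```text
[ 0.61605665  0.03837057 -0.02230405] 8.301049616773039 13.55 [-7.92432254 -2.54744456  2.65832941] 0.3051544540287254
130 [109, 109, 109, 110, 109, 109, 108, 110, 111, 112, 112, 110, 112, 111, 111, 111, 111, 110, 111, 111, 111, 110, 110, 110, 178]
150 [109, 111, 109, 109, 109, 110, 110, 111, 112, 113, 112, 111, 109, 112, 111, 112, 112, 112, 113, 112, 113, 112, 111, 112, 174]
200 [112, 111, 112, 112, 112, 112, 111, 112, 113, 114, 114, 115, 113, 113, 113, 113, 115, 115, 115, 115, 116, 114, 114, 113, 169]
260 [113, 114, 116, 115, 114, 113, 115, 117, 117, 117, 117, 115, 115, 115, 116, 116, 117, 118, 120, 120, 120, 119, 119, 118, 176]
310 [115, 117, 117, 119, 116, 116, 118, 118, 119, 118, 119, 117, 116, 117, 118, 118, 119, 120, 121, 121, 122, 123, 121, 122, 204]
340 [116, 118, 119, 117, 118, 118, 118, 116, 119, 118, 118, 118, 116, 118, 118, 118, 119, 119, 122, 122, 122, 122, 121, 120, 178]
chalk 60 [113, 111, 111, 111, 111, 115, 112, 111, 114, 117, 113, 113, 112, 111, 113, 114, 113, 113, 114, 111, 124, 247, 249, 250, 249, 249, 249, 250, 250, 249, 249, 249, 174, 117, 112]
chalk 105 [114, 114, 112, 114, 114, 114, 113, 111, 115, 112, 115, 111, 114, 113, 113, 114, 114, 116, 116, 206, 249, 250, 250, 250, 250, 250, 250, 250, 249, 250, 177, 120, 114, 109, 113]
chalk 125 [115, 117, 118, 117, 117, 115, 117, 118, 114, 116, 116, 117, 116, 116, 116, 116, 118, 115, 164, 248, 250, 250, 250, 250, 250, 250, 250, 250, 250, 214, 120, 98, 115, 117, 114]
edge 145 [122, 120, 124, 122, 120, 121, 122, 123, 123, 120, 121, 118, 122, 242, 250, 250, 250, 250, 250, 250, 250, 250, 250, 212, 130]
edge 155 [220, 218, 221, 222, 223, 223, 226, 226, 226, 224, 223, 216, 178, 116, 107, 104, 105, 106, 108, 106, 106, 103, 105, 103, 104]
edge 165 [219, 220, 220, 221, 222, 224, 224, 225, 226, 223, 223, 175, 123, 105, 105, 104, 106, 104, 106, 106, 104, 104, 105, 104, 102]
```

```bash
python3 - <<'E'
from lib import *
im,p=load('w7'); r=np.radians(8.12); ey=np.array([-np.sin(r),np.cos(r)])
for dz in(0,.0033):
    p2=dict(p); p2['xyz']=p['xyz']+[0,0,dz]
    A=w([(362.95,145),(361.3+2.0,135)],p2,.03); C=w([(357.1,155),(356.2,165)],p2,.012)
    print([(A[0]-c)[:2]@ey*1e3 for c in C], A[0],C[0])
E
```

```text
[np.float64(0.025944350946901753), np.float64(-0.184141749064221)] [0.68019636 0.03388997 0.03      ] [0.67304175 0.03284297 0.012     ]
[np.float64(-0.02742440001084426), np.float64(-0.24276802605321507)] [0.67965754 0.03341336 0.03      ] [0.67239744 0.03240521 0.012     ]
```

The square's corner is on the chalk centre to about 0.2 mm, and its edge is flush along the rail with 8 N contact. I'll release and move over the leg's tail.

Request:
drive_tool(commands="60 0 0 0 0;60 0 0 0 0;70 0 0 0 0;85 0 0 -0.4 0;85 0 0 -1 0;85 -0.6 0.4 -1 0;85 -1 0.7 -1 0;85 -1 0.7 -1 0")

```text
time: 14.55
tool_pos: [0.5477, -0.0264, 0.1114]
tool_rot: [0.0, 0.997, 0.072, 0.001]
contact_force: [-0.2, -1.3, 1.1]
gripper_width: 0.994
```

Request:
drive_tool(commands="85 -1 0.7 -0.3 0;85 -0.6 0.6 0 3;85 0 0.1 0 3;85 0 0 0 0;85 0 0 0 0;85 0 0 0 0;85 0 0 0 0;85 0 0 0 0")

```text
time: 15.55
tool_pos: [0.5063, -0.0742, 0.1182]
tool_rot: [-0.0, 1.0, 0.02, -0.0]
contact_force: [1.1, -0.1, 0.5]
gripper_width: 0.998
```

```bash
python3 - <<'E'
from lib import *
im,p=grab('wrist','w8'); P,a,s=pose(); print(P,a,s['time'],s['contact_force'],s['gripper_width'])
cv2.imwrite('pics/w8v.png',im)
E
```

```text
[ 0.50625588 -0.07424935  0.11819672] 2.281971426330094 15.6 [-0.90973835 -0.26231288 -0.13724616] 0.9938471061464421
```

View pics/w8v.png

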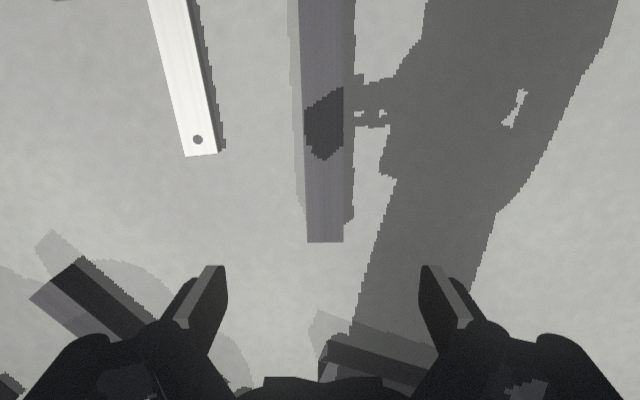

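```bash
python3 - <<'E'
from lib import *
im,p=load('w8'); g=cv2.cvtColor(im,cv2.COLOR_BGR2GRAY).astype(float)
for v in(20,60,200,230): print(v,g[v,285:365].astype(int).tolist())
print(g[230:255,325].astype(int).tolist())
E
```

```text
20 [178, 176, 161, 160, 159, 161, 158, 157, 158, 158, 162, 158, 158, 148, 111, 108, 111, 108, 110, 106, 108, 111, 109, 109, 106, 105, 108, 107, 105, 107, 107, 104, 107, 105, 106, 109, 105, 106, 106, 108, 106, 107, 108, 109, 107, 104, 107, 105, 110, 107, 109, 107, 107, 102, 107, 107, 103, 104, 101, 100, 102, 103, 104, 101, 99, 102, 100, 101, 100, 171, 177, 177, 179, 176, 177, 178, 176, 176, 178, 177]
60 [182, 181, 182, 180, 180, 161, 162, 161, 161, 161, 160, 161, 162, 159, 160, 129, 115, 111, 113, 113, 111, 108, 114, 113, 109, 107, 112, 112, 110, 109, 109, 106, 110, 104, 107, 111, 108, 110, 110, 110, 108, 108, 106, 111, 108, 110, 109, 108, 111, 113, 109, 107, 110, 109, 108, 108, 103, 105, 109, 100, 104, 101, 102, 99, 101, 99, 103, 101, 101, 99, 171, 176, 174, 176, 173, 174, 179, 175, 176, 179]
200 [182, 181, 180, 179, 182, 182, 183, 183, 183, 183, 179, 182, 181, 165, 163, 165, 163, 162, 161, 160, 141, 124, 118, 116, 116, 117, 116, 112, 116, 114, 115, 116, 117, 119, 111, 112, 113, 114, 107, 111, 109, 112, 111, 112, 109, 109, 113, 112, 113, 111, 114, 110, 112, 110, 113, 109, 111, 114, 109, 106, 103, 103, 103, 106, 104, 101, 104, 173, 180, 179, 180, 178, 181, 180, 177, 178, 179, 179, 178, 179]
230 [185, 184, 185, 185, 185, 180, 184, 184, 185, 181, 181, 183, 185, 183, 183, 184, 184, 181, 184, 180, 185, 165, 127, 118, 116, 116, 116, 111, 113, 115, 115, 116, 111, 113, 111, 113, 113, 110, 113, 108, 109, 114, 110, 111, 109, 110, 113, 110, 111, 110, 113, 109, 109, 110, 112, 113, 113, 115, 141, 173, 177, 172, 175, 174, 172, 177, 177, 177, 176, 180, 179, 179, 179, 175, 176, 175, 175, 177, 178, 176]
[109, 108, 111, 111, 110, 110, 106, 109, 110, 108, 110, 113, 146, 178, 178, 183, 180, 178, 181, 181, 179, 181, 179, 180, 177]
```

```bash
python3 - <<'E'
from lib import *
im,p=load('w8')
for dz in(0,.0033):
    p2=dict(p); p2['xyz']=p['xyz']+[0,0,dz]
    L=w([(298.6,20),(300.1,60),(305.4,200),(306.7,230)],p2,.03); Rr=w([(343.4,230)],p2,.03)[0]; T=w([(325,241.9)],p2,.03)[0]
    k=np.polyfit(L[:,0],L[:,1],1); yaw=np.degrees(np.arctan(k[0])); wd=np.linalg.norm((Rr-L[3])[:2])
    ex=np.array([np.cos(np.radians(yaw)),np.sin(np.radians(yaw))]); print('yaw',yaw,'width',wd,'tail',T,'head',T[:2]+.2*ex)
    G=T[:2]+.025*ex; print('G',G); goto(G[0],G[1],.0,yaw)
    sq=sub(im,[(185,156),(217,153)]); print('sq end',sq,w(sq,p2,.012))
E
```

```text
yaw 3.4250878440720305 width 0.030017787339775812 tail [ 0.46332937 -0.07813221  0.03      ] head [ 0.66297212 -0.06618352]
G [ 0.48828472 -0.07663862]
at [ 0.5063 -0.0742  0.1182] yaw 2.28 shift units [-0.601  0.056  3.94 ] turn -1.14
sq end [[184.82243 156.19272]
 [217.616   152.52887]] [[0.52691666 0.03851247 0.012     ]
 [0.53100488 0.01168726 0.012     ]]
yaw 3.425087844072023 width 0.030406776765595847 tail [ 0.46169716 -0.07822241  0.03      ] head [ 0.66133992 -0.06627372]
G [ 0.48665251 -0.07672883]
at [ 0.5063 -0.0742  0.1182] yaw 2.28 shift units [-0.655  0.057  3.94 ] turn -1.14
sq end [[184.82243 156.19272]
 [217.616   152.52887]] [[0.52616181 0.03983999 0.012     ]
 [0.53029951 0.01269011 0.012     ]]
```

The leg's tail end shows at (307..343,242) and the square's end at (185..217,155), which matches the square's intended place within 1 mm. Next I'll grip the leg near its tail.

Request:
drive_tool(commands="85 -0.3 0.03 0.6 -1.1;85 -0.3 0.03 1 0;85 0 0 1 0;85 0 0 0.9 0;85 0 0 0.6 0;85 0 0 0.33 0;85 0 0 0 0;22 0 0 0 0")

```text
time: 16.6
tool_pos: [0.4893, -0.0773, -0.0136]
tool_rot: [0.0, 1.0, 0.029, 0.001]
contact_force: [0.3, -0.3, -0.0]
gripper_width: 0.808
```

Request:
drive_tool(commands="22 0 0 0 0;22 0 0 0 0;22 0 0 0 0;22 0 0 0 0;22 0 0 0 0;22 0 0 0 0;22 0 -0.1 0 0;22 0 -0.3 0 0")

```text
time: 17.6
tool_pos: [0.4887, -0.0658, -0.0137]
tool_rot: [0.001, 1.0, 0.029, 0.001]
contact_force: [0.4, -3.6, 6.1]
gripper_width: 0.34
```

```bash
python3 - <<'E'
from lib import *
P,a,s=pose(); print(P,a,s['time'],s['contact_force'],s['gripper_width'])
goto(.5086-.006*.99+.003*.141,-.0062-.006*.141-.003*.99,P[2],8.1)
E
```

```text
[ 0.48872068 -0.06576509 -0.01370178] 3.3155925963975994 17.6 [ 0.37611657 -3.57404473  6.08256672] 0.33964365157369214
at [ 0.4887 -0.0658 -0.0137] yaw 3.32 shift units [ 0.585 -1.828 -0.002] turn -4.78
```

Request:
drive_tool(commands="22 0.05 -0.3 0 0;22 0.1 -0.4 0 0;22 0.1 -0.4 0 0;22 0.1 -0.4 0 -1.6;22 0.1 -0.2 0 -1.6;22 0.1 0 0 -1.6;22 0 0 0 0;22 0 0 0 0")

```text
time: 18.6
tool_pos: [0.5013, -0.0125, -0.0137]
tool_rot: [-0.0, 0.997, 0.072, 0.0]
contact_force: [-1.8, -0.2, 8.7]
gripper_width: 0.337
```

```bash
python3 - <<'E'
from lib import *
im,p=grab('wrist','w9'); P,a,s=pose(); print(P,a,s['time'],s['contact_force'],s['gripper_width'])
goto(.5086,-.0062,P[2],8.1)
E
```

```text
[ 0.50132418 -0.01245651 -0.01371925] 8.223530801928602 18.65 [-2.55738826  0.24244784  8.95864373] 0.33468105755576666
at [ 0.5013 -0.0125 -0.0137] yaw 8.22 shift units [ 0.27  -0.172  0.   ] turn 0.12
```

View pics/w9.png

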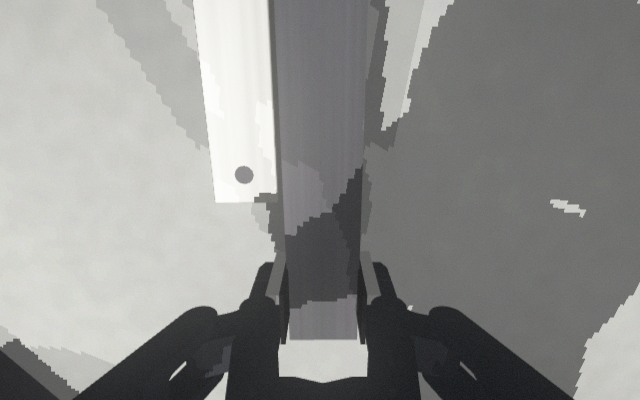

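Leg and square lie almost parallel, with a small dark gap at column 275 or so. I'll close in with small steps.

Request:
drive_tool(commands="22 0.06 -0.03 0 0;22 0.06 -0.03 0 0;22 0.05 -0.03 0 0;22 0.03 -0.02 0 0;22 0.02 0 0 0;22 0.01 0 0 0;22 0.01 0 0 0;22 0 0 0 0")

```text
time: 19.65
tool_pos: [0.5067, -0.0086, -0.0137]
tool_rot: [0.0, 0.997, 0.071, -0.002]
contact_force: [-6.3, -1.9, 12.2]
gripper_width: 0.334
```

Request:
drive_tool(commands="22 0.01 0 0 0;22 0.01 0 0 0;22 0.01 0 0 0;22 0.01 0 0 0;22 0 0 0 0;22 0 0 0 0;22 0 0 0 0;22 0 0 0 0")

```text
time: 20.65
tool_pos: [0.5078, -0.0083, -0.0137]
tool_rot: [0.0, 0.997, 0.071, -0.002]
contact_force: [-8.1, -1.6, 13.2]
gripper_width: 0.34
```

Request:
drive_tool(commands="22 0.015 0 0 0;22 0.015 0 0 0;22 0.015 0 0 0;22 0.015 0 0 0;22 0.01 0 0 0;22 0.01 0 0 0;22 0 0 0 0;22 0 0 0 0")

```text
time: 21.65
tool_pos: [0.5087, -0.0081, -0.0138]
tool_rot: [0.0, 0.997, 0.072, -0.003]
contact_force: [-12.7, -2.5, 19.2]
gripper_width: 0.337
```

Request:
drive_tool(commands="22 -0.01 0 -0.02 0;22 0 -0.015 0 0;22 0 -0.015 0 0;22 0 -0.015 0 0;22 0 -0.015 0 0;22 0 -0.01 0 0;22 0 -0.01 0 0;22 0 0 0 0")

```text
time: 22.65
tool_pos: [0.5087, -0.0075, -0.0138]
tool_rot: [0.002, 0.997, 0.071, -0.003]
contact_force: [-8.5, -9.0, 12.1]
gripper_width: 0.336
```

```bash
python3 - <<'E'
from lib import *
im,p=grab('wrist','w10'); P,a,s=pose(); print(P,a,s['time'],s['contact_force'],s['gripper_width'])
g=cv2.cvtColor(im,cv2.COLOR_BGR2GRAY).astype(float)
for v in(5,50,100,150,190): print(v,g[v,255:300].astype(int).tolist())
E
```

```text
[ 0.50870056 -0.00749287 -0.01371497] 8.161755338823136 22.7 [-8.93352479 -9.80859111 12.87823239] 0.3363558535680783
5 [233, 235, 232, 234, 233, 233, 230, 229, 229, 228, 226, 225, 229, 229, 229, 231, 231, 233, 233, 231, 184, 126, 117, 121, 117, 118, 119, 116, 117, 117, 117, 118, 114, 116, 118, 116, 120, 121, 116, 116, 117, 114, 117, 117, 117]
50 [234, 233, 232, 234, 234, 237, 237, 236, 235, 233, 233, 231, 230, 228, 229, 231, 231, 232, 233, 234, 234, 233, 186, 127, 123, 120, 124, 124, 127, 121, 120, 123, 119, 120, 117, 121, 118, 120, 121, 120, 119, 119, 121, 120, 123]
100 [247, 246, 241, 235, 235, 235, 237, 237, 238, 247, 246, 247, 246, 244, 244, 236, 238, 231, 232, 230, 233, 234, 236, 233, 193, 136, 130, 128, 128, 130, 128, 128, 127, 129, 125, 125, 122, 125, 124, 125, 128, 123, 125, 126, 123]
150 [240, 239, 238, 236, 236, 244, 245, 246, 246, 246, 247, 248, 247, 247, 246, 245, 245, 244, 243, 243, 233, 231, 233, 235, 232, 233, 213, 145, 131, 131, 131, 130, 130, 129, 128, 126, 127, 125, 125, 124, 123, 124, 125, 123, 126]
190 [140, 139, 140, 142, 138, 140, 140, 163, 230, 232, 233, 234, 235, 238, 237, 237, 235, 234, 233, 232, 229, 235, 237, 231, 231, 231, 231, 229, 185, 143, 139, 136, 135, 139, 133, 131, 135, 133, 133, 133, 132, 132, 130, 131, 130]
```

```bash
cat >> lib.py <<'E'
def hole(f,win):
    im,p=load(f); g=cv2.cvtColor(im,cv2.COLOR_BGR2GRAY); x0,y0,x1,y1=win; m=(g[y0:y1,x0:x1]<185).astype(np.uint8)
    n,l,st,c=cv2.connectedComponentsWithStats(m)
    return [(c[i]+[x0,y0],st[i,4],w([c[i]+[x0,y0]],p,.012)[0].round(4)) for i in range(1,n) if 30<st[i,4]<900]
E
python3 - <<'E'
from lib import *
for f,w_ in(('w8',(188,125,208,150)),('w9',(225,155,262,195)),('w10',(215,140,262,188))):
    print(f,hole(f,w_))
    im,p=load(f); 
for f,u,c in(('w9',(215,203),0),('w10',(208,195),0)):
    im,p=load(f); q=sub(im,[u],5); print(f,q,w(q,p,.012))
E
```

```text
w8 [(array([197.31081081, 139.08108108]), np.int32(74), array([0.5413, 0.0273, 0.012 ]))]
w9 [(array([243.70428016, 174.47859922]), np.int32(257), array([0.5412, 0.0272, 0.012 ]))]
w10 [(array([253.4516129 , 186.19354839]), np.int32(31), array([0.5443, 0.0277, 0.012 ]))]
w9 [[214.90005 201.70404]] [[0.52707199 0.03888394 0.012     ]]
w10 [[208. 195.]] [[0.53747812 0.04690838 0.012     ]]
```

```bash
python3 - <<'E'
from lib import *
im,p=load('w10'); u,v=px([[.5412,.0272,.012]],p)[0].astype(int); print(u,v)
g=cv2.cvtColor(im,cv2.COLOR_BGR2GRAY); print(hole('w10',(u-17,v-17,u+17,v+17)))
q=sub(im,px([[.5270,.0388,.012]],p),5); print(q,w(q,p,.012))
E
```

```text
253 193
[(array([257.52830189, 197.75681342]), np.int32(477), array([0.5392, 0.0255, 0.012 ]))]
[[226.07445 219.51346]] [[0.52699523 0.03856299 0.012     ]]
```

```bash
python3 - <<'E'
from lib import *
im,p=load('w10'); r=np.radians(8.1); ex=np.array([np.cos(r),np.sin(r)]); ey=np.array([-ex[1],ex[0]])
L=w([(275.4,5),(277.5,50),(279.4,100),(281.8,150),(283.4,190)],p,.03)[:,:2]; k=np.polyfit(L[:,0],L[:,1],1); print('yaw',np.degrees(np.arctan(k[0])))
for c in ([.6797,.0334],[.5310,.0117]): print((L-c)@ey*1e3)
# square inner edge at the same image (28 mm from outer)
g=cv2.cvtColor(im,cv2.COLOR_BGR2GRAY).astype(float)
for v in(120,150,180,205): 
    u=int(px([[.53,.0388,.012]],p)[0,0]); row=cv2.GaussianBlur(g,(3,3),0)[v,180:250]; d=np.diff(row); i=d.argmax(); print(v,180+i+.5,d[i],((w([(180+i+.5,v)],p,.012)[0,:2]-[.6797,.0334])@ey*1e3))
E
```

```text
yaw 8.33741586012301
[-1.31929745 -1.42487157 -1.40283776 -1.55991684 -1.57637358]
[-0.78779726 -0.89337139 -0.87133758 -1.02841666 -1.0448734 ]
120 214.5 24.4375 27.26598986113459
150 218.5 14.4375 26.874541350531413
180 221.5 16.3125 26.887404497182008
205 223.5 16.6875 27.118307816707457
```

The square hasn't moved: its end corner is the same within 0.3 mm. The leg's gap measures about 0.4 mm or less. I'll nudge slightly more, then release and check from directly above.

Request:
drive_tool(commands="22 0 -0.015 0 0;22 0 -0.015 0 0;22 0 -0.01 0 0;22 0 0 0 0;60 0 0 0 0;60 0 0 0 0;60 0 0 0 0;60 0 0 0 0")

```text
time: 23.7
tool_pos: [0.5102, -0.0043, -0.0143]
tool_rot: [-0.0, 0.997, 0.071, -0.0]
contact_force: [-0.6, 1.1, 1.0]
gripper_width: 0.696
```

Request:
drive_tool(commands="85 0 0 -0.3 0;85 0 0 -0.8 0;85 0.3 0 -1 0;85 0.5 -0.2 -1 0;85 0.7 -0.2 -1 0;85 0.5 -0.1 -0.6 0;85 0 0 0 0;85 0 0 0 0")

```text
time: 24.7
tool_pos: [0.5666, 0.0187, 0.1261]
tool_rot: [-0.0, 0.997, 0.071, -0.001]
contact_force: [0.5, -0.2, -0.1]
gripper_width: 0.996
```

```bash
python3 - <<'E'
from lib import *
im,p=grab('wrist','w11'); P,a,s=pose(); print(P,a,s['time'],s['contact_force'],s['gripper_width'])
print(px([[.6797,.0334,.03],[.5310,.0117,.012],[.53,.01,.03]],p))
cv2.imwrite('pics/c11.png',cv2.resize(im[0:250,180:480],(780,650))[:600])
E
```

```text
[0.56621331 0.01867679 0.1255587 ] 8.156416904927253 24.75 [0.49798529 0.52501571 0.1714974 ] 0.9969326819416405
[[324.62700604  33.67823396]
 [324.59728688 221.79804155]
 [326.52700772 231.51899504]]
```

View pics/c11.png

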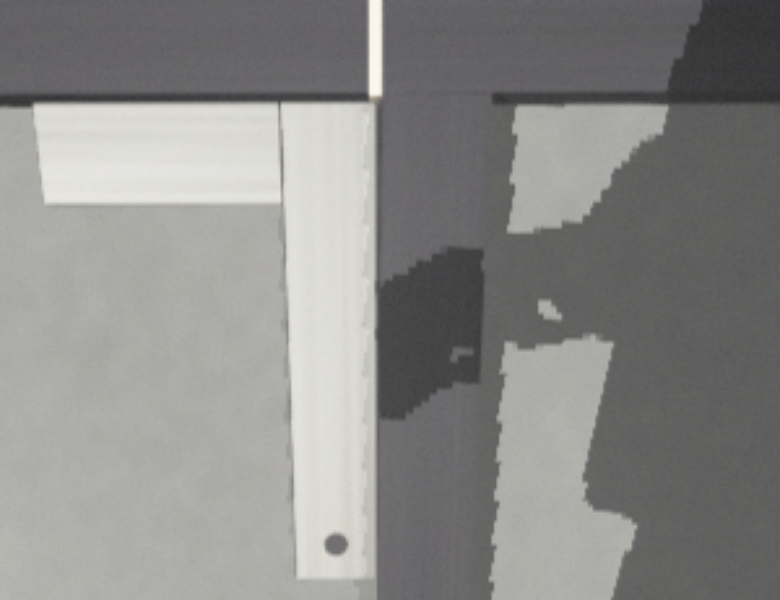

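The crop shows the leg's side flush along the square (seam at column 377) and its end butted on the rail with no dark gap. The square's corner is under the chalk line at (375,98). Next is the third hand.

Request:
drive_tool(commands="85 -0.33 -1 -0.6 0;85 -0.33 -1 -0.6 0;85 -0.33 -1 -0.5 0;85 -0.33 -1 -0.4 0;85 -0.33 -1 -0.4 0;85 -0.33 -1 0 0;85 -0.33 -1 0 0;85 -0.33 -1 0 0")

```text
time: 25.75
tool_pos: [0.4536, 0.2452, 0.2004]
tool_rot: [0.0, 0.997, 0.071, -0.001]
contact_force: [0.6, -0.0, -0.1]
gripper_width: 0.997
```

Request:
drive_tool(commands="85 -0.33 -1 0 0;85 -0.33 -1 0 0;85 -0.33 -1 0 0;85 0 0 0 0;85 0 0 0 0;85 0 0 0 0;85 0 0 0 0;85 0 0 0 0")

```text
time: 26.75
tool_pos: [0.4133, 0.3295, 0.2021]
tool_rot: [-0.0, 0.997, 0.071, 0.0]
contact_force: [-0.7, 0.6, -0.8]
gripper_width: 0.991
```

```bash
python3 - <<'E'
from lib import *
im,p=grab('wrist','w12'); P,a,s=pose(); print(P,a,s['time'],s['gripper_width'],s['joint_pos'].round(2))
E
```

```text
[0.41319124 0.32961735 0.20205131] 8.130652609986445 26.8 0.9983554662070312 [ 0.53 -0.18  1.84 -0.    1.48  1.96]
```

View pics/w12.png

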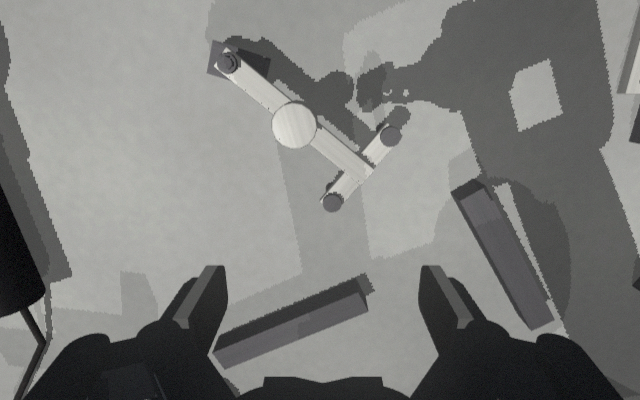

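The wrist picture shows the third hand: slug top at (295,126) with radius about 22, pin head at (229,63) on the offcut, and foot bolts at (391,135) and (333,201). The two tubes at (290,320) and (500,255) are not involved. All 12 views are used, so from here I work with numbers only.

```bash
cat >> lib.py <<'E'
def slug(im,uv,r,win=None):
    u,v=map(int,uv); k=int(r*2.2); x0,y0=max(u-k,0),max(v-k,0); g=cv2.medianBlur(cv2.cvtColor(im,cv2.COLOR_BGR2GRAY),3)[y0:v+k,x0:u+k]
    g=cv2.resize(g,None,fx=4,fy=4,interpolation=cv2.INTER_CUBIC)
    c=cv2.HoughCircles(g,cv2.HOUGH_GRADIENT,1.,200,param1=120,param2=15,minRadius=int(4*r*.8),maxRadius=int(4*r*1.25))
    return None if c is None else c[0,0]/4+[x0-.375,y0-.375,0]
E
python3 - <<'E'
from lib import *
im,p=load('w12')
s=slug(im,(295,126),22); print('slug',s, w([s[:2]],p,.1), 'r expected', 340*.018/ ((w([s[:2]],p,.1)[0]-p['xyz'])@rot(p['orientation'])[:,2]))
pin=w([(230,63)],p,.064)[0]; f=w([(391,135),(333,201)],p,.064); print('pin',pin,'feet',f,np.linalg.norm(f[0]-f[1]))
d=pin-f.mean(0); print('len',np.linalg.norm(d),'yaw',np.degrees(np.arctan2(d[1],d[0])),'mid',(pin+f.mean(0))/2)
S=w([s[:2]],p,.1)[0]; goto(S[0],S[1],.13,-30.6)
E
```

```text
slug [290.75       126.75        25.04999924] [[0.45853363 0.36090268 0.1       ]] r expected 23.105428910659487
pin [0.49850334 0.41945155 0.064     ] feet [[0.45898943 0.2744668  0.064     ]
 [0.39013339 0.3161355  0.064     ]] 0.0804825136870044
len 0.14450166161773692 yaw 59.22267057102484 mid [0.46153238 0.35737635 0.064     ]
at [0.4132 0.3296 0.2021] yaw 8.13 shift units [ 1.644 -0.819  2.402] turn 38.73
```

Request:
drive_tool(commands="85 0.8 -0.35 0.6 0;85 0.88 -0.35 0.6 0;85 0 0 0.6 10;85 0 0 0.6 10;85 0 0 0 10;85 0 0 0 8.7;85 0 0 0 0;85 0 0 0 0")

```text
time: 27.8
tool_pos: [0.46, 0.3579, 0.1301]
tool_rot: [-0.0, 0.965, -0.262, 0.0]
contact_force: [1.0, 1.0, 0.8]
gripper_width: 0.993
```

```bash
python3 - <<'E'
from lib import *
im,p=grab('wrist','w13'); P,a,s=pose(); print(P,a,s['time'],s['joint_pos'].round(2))
q=px([[.460,.3575,.1],[.4985,.4195,.06],[.459,.2745,.06],[.39,.316,.06]],p); print(q)
g=cv2.cvtColor(im,cv2.COLOR_BGR2GRAY).astype(float)
u,v=q[0].round().astype(int)
for dv in(-45,-25,0,20): print(v+dv,g[v+dv,u-70:u+71:2].astype(int).tolist())
print('col',g[v-80:v+70:2,u].astype(int).tolist())
for r in(36,40): print(slug(im,q[0],r))
E
```

```text
[0.45992496 0.3578689  0.13009524] -30.4429990737274 27.85 [0.53 0.01 1.79 0.   1.34 2.64]
[[321.90781147 221.3570703 ]
 [222.7966075  197.82765649]
 [425.37493377 144.49680984]
 [414.04768613 248.13379346]]
176 [55, 54, 54, 53, 55, 56, 59, 52, 78, 79, 84, 145, 149, 149, 150, 150, 150, 151, 148, 147, 151, 150, 149, 147, 147, 148, 149, 149, 148, 152, 152, 152, 154, 154, 153, 147, 149, 149, 153, 152, 151, 153, 151, 148, 153, 153, 151, 151, 152, 150, 150, 152, 151, 151, 150, 149, 152, 151, 150, 151, 153, 150, 153, 149, 153, 154, 151, 152, 162, 160, 173]
196 [195, 196, 194, 196, 195, 195, 196, 195, 193, 194, 194, 194, 195, 196, 195, 197, 194, 191, 196, 191, 194, 192, 195, 119, 85, 86, 83, 87, 87, 87, 88, 86, 88, 92, 89, 110, 124, 89, 88, 85, 88, 87, 87, 86, 87, 85, 84, 94, 186, 187, 182, 186, 185, 184, 183, 183, 183, 181, 182, 183, 182, 183, 183, 180, 182, 181, 180, 182, 180, 178, 178]
221 [164, 161, 162, 164, 160, 162, 162, 162, 162, 162, 164, 163, 164, 164, 164, 160, 158, 163, 162, 162, 145, 206, 228, 226, 225, 226, 227, 229, 226, 224, 222, 220, 222, 222, 221, 219, 219, 215, 209, 210, 
[... 238 characters left out ...]
, 164, 168, 161, 163, 161, 164, 164, 163, 165, 180, 219, 225, 228, 226, 224, 223, 221, 218, 216, 215, 218, 216, 213, 209, 208, 207, 207, 186, 152, 150, 151, 151, 153, 152, 150, 150, 152, 148, 151, 151, 152, 150, 152, 151, 152, 150, 150, 149, 148, 150, 152, 146, 152, 151, 149]
col [80, 83, 80, 82, 81, 79, 83, 82, 80, 80, 81, 83, 81, 84, 119, 151, 149, 148, 151, 85, 87, 85, 84, 91, 88, 84, 86, 83, 159, 206, 209, 210, 212, 219, 218, 218, 218, 216, 213, 218, 219, 221, 220, 220, 221, 222, 220, 219, 219, 220, 215, 214, 217, 199, 163, 163, 161, 164, 165, 164, 164, 163, 163, 164, 163, 161, 163, 165, 164, 163, 161, 159, 163, 159, 159]
[323.75  212.75   34.375]
[323.25       213.          34.92499924]
```

```bash
python3 - <<'E'
from lib import *
i1,p1=load('w12'); i2,p2=load('w13')
def disc(im,win,lo):
    x0,y0,x1,y1=win; g=cv2.cvtColor(im,cv2.COLOR_BGR2GRAY); m=(g[y0:y1,x0:x1]>lo).astype(np.uint8)
    m=cv2.morphologyEx(m,cv2.MORPH_OPEN,cv2.getStructuringElement(2,(15,15)))
    c=max(cv2.findContours(m,0,1)[0],key=cv2.contourArea); return np.array(cv2.minEnclosingCircle(c)[0])+[x0,y0],cv2.fitEllipse(c),cv2.contourArea(c)
a=disc(i2,(270,180,370,260),195); print(a)
g=cv2.cvtColor(i1,cv2.COLOR_BGR2GRAY).astype(int)
for v in(108,118,126,134,144): print(v,g[v,262:328].tolist())
for c in((294.5,126),(295.,127.),(293.5,125)):print(tri(c,p1,a[0],p2))
E
```

```text
(array([320.04511261, 222.39097595]), ((49.77204132080078, 42.16084671020508), (47.496490478515625, 51.175575256347656), 94.82866668701172), 1902.5)
108 [169, 172, 158, 173, 190, 198, 114, 189, 198, 196, 194, 191, 194, 193, 192, 189, 178, 161, 175, 194, 204, 203, 203, 196, 192, 195, 199, 197, 196, 194, 190, 187, 190, 192, 189, 193, 194, 194, 193, 194, 188, 190, 187, 180, 160, 139, 106, 85, 86, 84, 80, 87, 87, 86, 87, 85, 87, 84, 85, 85, 87, 86, 85, 84, 83, 85]
118 [168, 167, 173, 169, 171, 172, 172, 173, 172, 166, 153, 198, 216, 213, 210, 208, 206, 208, 212, 207, 206, 203, 204, 208, 208, 203, 200, 199, 198, 201, 200, 199, 195, 194, 190, 192, 194, 194, 195, 195, 195, 197, 195, 194, 191, 190, 185, 181, 187, 189, 189, 191, 177, 103, 85, 114, 154, 153, 157, 154, 157, 153, 127, 90, 84, 83]
126 [170, 171, 172, 172, 172, 171, 173, 171, 170, 151, 198, 222, 223, 220, 219, 220, 218, 213, 213, 212, 214, 214, 210, 208, 207, 210, 211, 210, 206, 197, 198, 200, 201, 199, 200, 197, 193, 193, 194, 196, 197, 197, 198, 198, 196, 196, 189, 187, 186, 183, 186, 189, 190, 184, 133, 95, 95, 96, 94, 96, 109,
[... 239 characters left out ...]
, 193, 193, 194, 197, 195, 190, 190, 187, 189, 183, 162, 163, 187, 191, 185, 185, 186, 185, 186, 187, 187, 183, 186, 184]
144 [170, 172, 169, 168, 169, 171, 170, 172, 169, 171, 173, 173, 171, 172, 174, 156, 154, 152, 146, 170, 198, 214, 213, 216, 214, 214, 217, 212, 212, 209, 208, 211, 213, 207, 203, 198, 201, 201, 200, 198, 198, 193, 190, 184, 176, 157, 159, 157, 175, 198, 196, 190, 188, 186, 186, 187, 186, 184, 185, 185, 185, 187, 185, 187, 187, 189]
(array([0.4598126 , 0.35843555, 0.10024978]), np.float64(0.0009094073627670155))
(array([0.45920322, 0.3583452 , 0.09923155]), np.float64(0.0017044216081758318))
(array([0.46017429, 0.35884228, 0.10039064]), np.float64(0.00016435703510722866))
```

Request:
drive_tool(commands="85 0 -0.02 0.7 0;85 0 0 0.8 0;85 0 0 0.7 0;85 0 0 0.5 0;85 0 0 0.17 0;85 0 0 0 0;30 0 0 0 0;30 0 0 0 0")

```text
time: 28.85
tool_pos: [0.4608, 0.3588, 0.0449]
tool_rot: [-0.001, 0.965, -0.263, 0.001]
contact_force: [0.1, -0.8, -1.0]
gripper_width: 0.599
```

Request:
drive_tool(commands="30 0 0 0 0;30 0 0 0 0;30 0 0 0 0;30 0 0 0 0;30 0 0 -0.2 0;30 0 0 -0.3 0;30 0 0 -0.3 0;30 0 0 0 0")

```text
time: 29.85
tool_pos: [0.4607, 0.3587, 0.0688]
tool_rot: [-0.001, 0.965, -0.263, 0.001]
contact_force: [0.2, 0.2, -6.5]
gripper_width: 0.404
```

```bash
python3 - <<'E'
from lib import *
im,p=grab('wrist','w14'); P,a,s=pose(); print(P,a,s['time'],s['contact_force'],s['ft_torque'],s['gripper_width'])
E
```

```text
[0.46040034 0.35850799 0.0683491 ] -30.534717265740454 29.9 [ 0.37323398 -0.38161333 -6.8569623 ] [ 0.11352878 -0.07777117 -0.04272811] 0.4006464369735862
```

It's lifted: Fz is -6.9 N, which matches 0.7 kg. I'll carry it to the -y side of the leg, with the pin pointing along +y.

Request:
drive_tool(commands="30 0 0 -0.6 0;30 0.2 0.2 -0.8 0;30 0.5 0.5 -0.5 0;30 0.9 0.8 0 0;30 1 0.9 0 0;30 1 0.9 0 0;30 1 0.9 0 0;30 1 0.9 0 0")

```text
time: 30.9
tool_pos: [0.5273, 0.1389, 0.1255]
tool_rot: [0.0, 0.965, -0.264, 0.0]
contact_force: [0.1, 0.2, -7.0]
gripper_width: 0.406
```

Request:
drive_tool(commands="30 1 0.9 0 0;30 1 0.9 0 0;30 1 0.9 0 0;30 1 0.9 0 0;30 0.8 0.7 0 0;30 0.4 0.4 0 -5;30 0 0 0 -10;30 0 0 0 -10")

```text
time: 31.9
tool_pos: [0.5892, -0.0609, 0.1252]
tool_rot: [0.0, 0.999, -0.046, -0.0]
contact_force: [0.4, 0.4, -7.3]
gripper_width: 0.408
```

```bash
python3 - <<'E'
from lib import *
P,a,s=pose(); print(s['time'],s['contact_force'],s['gripper_width'])
goto(.5934,-.0699,.125,8.2)
E
```

```text
31.9 [ 0.4299806   0.37763509 -7.32305034] 0.4083073836422168
at [ 0.5892 -0.0609  0.1252] yaw -5.29 shift units [0.167 0.285 0.006] turn -13.49
```

Request:
drive_tool(commands="30 0.17 0.29 0 0;30 0 0 0 -7;30 0 0 0 -6.5;30 0 0 0.4 0;30 0 0 0.5 0;30 0 0 0.3 0;30 0 0 0 0;30 0 0 0 0")

```text
time: 32.9
tool_pos: [0.5944, -0.0686, 0.0891]
tool_rot: [0.0, 0.998, 0.069, 0.0]
contact_force: [0.6, 0.4, -6.0]
gripper_width: 0.411
```

```bash
python3 - <<'E'
from lib import *
im,p=grab('wrist','w15'); P,a,s=pose(); print(P,a,s['time'],s['contact_force'],s['gripper_width'])
M=rot(s['tool_rot']); T=lambda x,y,dz: P+M@[x,y,0]+[0,0,dz]
# pin head, bolts predicted (top about 64 mm above feet; feet at TCP z -.044)
hz=.062-.0445
q=px([T(0,-.075,hz),T(-.042,.075,hz),T(.042,.075,hz)],p); print(q.round(1))
g=cv2.cvtColor(im,cv2.COLOR_BGR2GRAY)
for u,v in q.round().astype(int):
    c=g[max(v-24,0):v+25:4,max(u-28,0):u+29:4]; print(v-24,u-28); print(c)
E
```

```text
[ 0.59462514 -0.06866899  0.08952827] 7.955729694318609 32.95 [ 0.6193297  -0.58780419 -5.99948008] 0.4038669879137105
[[170.  258.8]
 [463.4 328.9]
 [488.5 176.4]]
235 142
[[192 197 197 196 136  97  99 100  98 103 104 103 100 102 102]
 [195 197 196 199 230 227 225 225 225 114 225 234 232 231 229]
 [195 196 195 198 240 239  92  66  64  70 103 134 248 248 247]
 [195 197 199 198 235  90 121 120  89  71  72  87 134 247 247]
 [195 197 196 197 129 132 141 130 139 138  71  69 131 245 245]
 [198 196 194 155 132 109 134 108  67  79 138  69  69 130 242]
 [197 199 196 133 130 131 133 134 134  71 137  90  79 201 241]
 [195 198 196 176 131 129 131 129 131 109 131 112 198 240 240]
 [197 196 195 195 126 126 127 129 131 108 128  90 237 237 236]
 [195 196 193 198 197 125 131 130 131 132 118 232 232 232 233]
 [198 195 198 200 201 198 196 162 162 194 197 193 195 198 199]
 [196 196 196 198 198 196 196 197 197 193 194 194 199 199 200]
 [195 196 193 198 199 198 195 195 192 196 196 196 195 198 197]]
305 435
[[ 87 103 105  90  60  59  54  87 104 131 111 111 113 114 199]
 [ 84 105  43  41  43  42  47  49  6
[... 848 characters left out ...]
9 109]
 [103 104  73  51  60  65  69  71  62 121 110 111 108 110 110]
 [108  56  53  70  63  67  68  66  69  70 109 108 106 111 110]
 [102  51  66  72  69  66  67  68  72  71  80 109 109 109 112]
 [ 57  55  67  70  71  68  72  68  71  70  70 113 110 106 108]
 [ 54  69  68  66  66  70  67  69  70  71  70 110 110 111 109]
 [ 55  66  67  68  70  70  70  72  68  71  87 109 106 108 112]
 [ 78  68  69  70  67  69  72  69  70  69 109 103 107 112 110]
 [127  64  68  72  69  68  71  70  68  97 110 108 105 111 110]
 [127 133  78  65  72  73  70  71 122 110 110 106 108 112 109]
 [129 129 128 126 117 111 125 128 118 111 111 110 113 112 111]
 [126 131 129 127 128 126 124 128 108 110 112 109 110 113 113]]
```

The pin head at (171,259) and the foot bolt match the predicted places, so the third hand hangs level and the pin is over the leg's centreline. I'll lower it.

Request:
drive_tool(commands="30 -0.03 0.03 0.3 0;30 0 0 0.4 0;30 0 0 0.3 0;30 0 0 0.2 0;30 0 0 0.1 0;30 0 0 0.08 0;30 0 0 0 0;30 0 0 0 0")

```text
time: 33.95
tool_pos: [0.5937, -0.0697, 0.0479]
tool_rot: [0.0, 0.998, 0.069, 0.0]
contact_force: [1.0, 0.2, -6.7]
gripper_width: 0.403
```

Request:
drive_tool(commands="30 0 0 0.02 0;30 0 0 0.02 0;30 0 0 0.02 0;30 0 0 0.02 0;30 0 0 0 0;30 0 0 0 0;30 0 0 0 0;30 0 0 0 0")

```text
time: 34.95
tool_pos: [0.5934, -0.0696, 0.0451]
tool_rot: [-0.0, 0.998, 0.069, 0.0]
contact_force: [0.2, -0.6, -6.8]
gripper_width: 0.402
```

Request:
drive_tool(commands="30 0 0 0.015 0;30 0 0 0.015 0;30 0 0 0.01 0;30 0 0 0 0;30 0 0 0 0;30 0 0 0 0;30 0 0 0 0;30 0 0 0 0")

```text
time: 35.95
tool_pos: [0.5937, -0.0696, 0.0448]
tool_rot: [0.0, 0.998, 0.069, 0.0]
contact_force: [-4.9, 1.8, 4.2]
gripper_width: 0.404
```

It's in contact, with Fz changing from -6.8 to +4.2 N. I'll release and rise straight up.

Request:
drive_tool(commands="30 0 0 -0.01 0;45 0 0 0 0;55 0 0 0 0;85 0 0 0 0;85 0 0 0 0;85 0 0 -0.2 0;85 0 0 -0.5 0;85 0 0 -0.8 0")

```text
time: 36.95
tool_pos: [0.593, -0.0695, 0.0899]
tool_rot: [-0.0, 0.998, 0.069, -0.0]
contact_force: [-0.1, 0.2, -0.3]
gripper_width: 0.996
```

Request:
drive_tool(commands="85 0 0 -1 0;85 0 0 -1 0;85 -0.5 -0.3 -1 0;85 -0.8 -0.5 -0.5 0;85 -0.5 -0.3 0 0;85 0 0 0 0;85 0 0 0 0;85 0 0 0 0")

```text
time: 37.95
tool_pos: [0.5357, -0.0447, 0.1941]
tool_rot: [-0.0, 0.998, 0.069, -0.0]
contact_force: [-0.3, 0.4, -0.5]
gripper_width: 0.991
```

```bash
python3 - <<'E'
from lib import *
im,p=grab('wrist','w16'); P,a,s=pose(); print(P,a,s['time'],s['contact_force'],s['gripper_width'])
g=cv2.cvtColor(im,cv2.COLOR_BGR2GRAY).astype(int)
r=np.radians(8.12); ex=np.array([np.cos(r),np.sin(r),0]); ey=np.array([-ex[1],ex[0],0]); M=np.array([.6797,.0334,0])
def X(x,y,z): return M+x*ex+y*ey+[0,0,z]
pts=dict(mark=X(0,0,.03),sqend_in=X(-.15,.028,.012),sqend_out=X(-.15,0,.012),toe=X(0,.1,.012),toe_in=X(-.028,.1,.012),inner=X(-.028,.028,.012),slug=X(-.1,-.09,.1),pin=X(-.1,-.015,.06),f1=X(-.058,-.165,.052),f2=X(-.142,-.165,.052),legtail1=X(-.2,-.03,.03),legtail2=X(-.2,0,.03))
q=px(list(pts.values()),p)
for n,c in zip(pts,q): print(n,c.round(1))
for n,z in (('sqend_in',.012),('toe',.012),('toe_in',.012),('inner',.012),('legtail1',.03),('legtail2',.03),('sqend_out',.012)):
    c=px([pts[n]],p)[0]
    if 5<c[0]<635 and 5<c[1]<395:
        s_=sub(im,[c],6)[0]; d=w([s_],p,z)[0]-pts[n]; print(n,'found',s_.round(1),'dev mm x,y',(d@ex*1e3).round(1),(d@ey*1e3).round(1))
E
```

```text
[ 0.53561502 -0.04467043  0.19396191] 7.951978498123144 38.0 [-0.46418025 -0.69739189 -0.35388043] 0.9932915885171518
mark [255.   -6.7]
sqend_in [241.1 161.5]
sqend_out [267.9 161.4]
toe [147.8  -1.5]
toe_in [153.   32.8]
inner [230.5  32.6]
slug [366.2 122.1]
pin [273.7 117. ]
f1 [450.   64.7]
f2 [439.2 162.1]
legtail1 [296.8 212.2]
legtail2 [268.  212.3]
sqend_in found [242.3 162.1] dev mm x,y -0.6 -1.2
toe_in found [154.3  34.2] dev mm x,y -1.2 -1.0
inner found [231.4  33.3] dev mm x,y -0.6 -0.8
legtail1 found [297.  212.6] dev mm x,y -0.4 -0.2
legtail2 found [268.5 213. ] dev mm x,y -0.7 -0.5
sqend_out found [265.5 162.1] dev mm x,y -0.7 2.6
```

Request:
drive_tool(commands="85 0.5 -0.4 0 0;85 0.7 -0.5 0 0;85 0.6 -0.5 0 0;85 0.2 -0.2 0 0;85 0 0 0 0;85 0 0 0 0;85 0 0 0 0;85 0 0 0 0")

```text
time: 39.0
tool_pos: [0.5879, 0.0111, 0.1944]
tool_rot: [0.0, 0.998, 0.069, 0.0]
contact_force: [-0.9, 0.6, -0.2]
gripper_width: 0.998
```

```bash
python3 - <<'E'
from lib import *
im,p=grab('wrist','w17'); P,a,s=pose(); print(P,a,s['time'])
g=cv2.cvtColor(im,cv2.COLOR_BGR2GRAY).astype(int)
r=np.radians(8.12); ex=np.array([np.cos(r),np.sin(r),0]); ey=np.array([-ex[1],ex[0],0]); M=np.array([.6797,.0334,0])
X=lambda x,y,z: M+x*ex+y*ey+[0,0,z]
pr=lambda *c: px([X(*c)],p)[0]
m=pr(0,0,.03); print('mark',m); u,v=m.round().astype(int)
for dv in(-12,-5): print('chalk',v+dv,g[v+dv,u-12:u+13].tolist())
for x in(-.03,-.06,-.13): c=pr(x,0,.02).round().astype(int); print('seam',x,c,g[c[1],c[0]-10:c[0]+11].tolist())
for y in(.09,.06,.02,-.015,-.022): c=pr(0,y,.025).round().astype(int); print('rail edge y',y,c,g[c[1]-9:c[1]+10,c[0]].tolist())
for n,c,z in(('inner',(-.028,.028,.012),.012),('toe_in',(-.028,.1,.012),.012),('toe',(0,.1,.012),.012)):
    q=sub(im,[pr(*c)],5)[0]; d=w([q],p,z)[0]-X(*c); print(n,q,'dev',(d@ex*1e3).round(1),(d@ey*1e3).round(1))
i,p=load('w16'); g=cv2.cvtColor(i,cv2.COLOR_BGR2GRAY).astype(int)
for n,c in(('slug',(-.1,-.09,.1)),('pin',(-.1,-.015,.06)),('f1',(-.058,-.165,.052)),('f2',(-.142,-.165,.052))):
    u,v=pr(*c).round().astype(int); print(n,u,v); print(' row',g[v,u-32:u+33:2].tolist()); print(' col',g[v-32:v+33:2,u].tolist())
E
```

```text
[0.58792569 0.01111464 0.19434599] 7.932941073891559 39.05
mark [312.02437252  68.11791105]
chalk 56 [104, 105, 106, 105, 102, 104, 105, 104, 104, 143, 244, 247, 247, 200, 120, 106, 102, 104, 103, 101, 103, 104, 103, 103, 106]
chalk 63 [108, 105, 104, 107, 108, 107, 107, 106, 107, 144, 244, 247, 248, 230, 129, 105, 104, 105, 106, 104, 105, 106, 105, 103, 102]
seam -0.03 [313 102] [215, 217, 218, 216, 217, 212, 205, 199, 201, 196, 113, 103, 109, 112, 110, 113, 110, 108, 109, 109, 108]
seam -0.06 [313 133] [219, 216, 218, 219, 217, 213, 212, 199, 199, 199, 162, 110, 104, 104, 103, 99, 104, 103, 103, 104, 103]
seam -0.13 [314 200] [214, 210, 209, 215, 215, 211, 208, 188, 186, 189, 153, 119, 112, 110, 110, 111, 107, 111, 113, 109, 108]
rail edge y 0.09 [215  69] [101, 106, 108, 106, 107, 106, 108, 110, 106, 100, 84, 163, 219, 223, 226, 223, 223, 224, 223]
rail edge y 0.06 [247  69] [102, 105, 106, 108, 106, 109, 109, 109, 108, 98, 100, 174, 222, 221, 221, 221, 221, 222, 222]
rail edge y 0.02 [291  68] [106, 107, 109, 106, 108, 106, 108, 106, 111, 109, 93, 132, 196, 217, 218, 218, 217, 21
[... 988 characters left out ...]
4, 114, 117, 116, 117, 119, 121, 127, 156, 115, 119, 121, 115, 118, 121, 120, 118, 118, 120, 118]
f1 450 65
 row [83, 86, 82, 83, 82, 68, 53, 52, 49, 75, 94, 60, 65, 62, 63, 60, 66, 62, 64, 64, 61, 63, 63, 94, 96, 96, 98, 94, 97, 97, 96, 96, 96]
 col [95, 96, 98, 98, 97, 97, 96, 95, 97, 95, 97, 87, 64, 65, 62, 64, 66, 62, 65, 63, 62, 63, 63, 87, 114, 110, 113, 113, 112, 114, 115, 111, 94]
f2 439 162
 row [174, 102, 102, 103, 101, 101, 101, 100, 100, 82, 93, 61, 60, 62, 65, 64, 67, 65, 64, 65, 66, 77, 101, 99, 101, 97, 97, 98, 97, 99, 99, 98, 102]
 col [117, 113, 115, 114, 114, 114, 113, 114, 104, 93, 95, 91, 78, 64, 62, 65, 67, 66, 65, 64, 67, 65, 72, 97, 96, 97, 100, 98, 96, 99, 95, 97, 99]
```

All numeric checks agree. I'm handing the job in.

```bash
python3 -c "
from plant import manip;print(manip.job_done(),manip.state()['time'])"
```

```text
the job is handed in; nothing more can be done
the job is handed in; nothing more can be done
```

The job is handed in at about 39 s of the 72 s limit, with the robot clear of everything.

**What I did:**
- I laid the square flat against the rail with its corner on the chalk line.
- I slid the leg up against the square and the rail, holding it by its tail.
- I set the third hand from the -y side, with its pin on the leg about 100 mm from the rail.

**Last checks:**
- **Square:** its edge lies flush along the rail. The corner measured within about 0.2 mm of the chalk centre when placed. In the last pictures the seam was within about 1 mm of it.
- **Leg:** no gap shows at the rail. The seam along the square looked closed when viewed from above after release. The rail contact showed as a force of about 13 N.
- **Third hand:** the pin head, slug and both foot bolts are within a few pixels of where they should appear if it stands level. Contact was confirmed by force before I let go.

**What failed or disagreed:**
- **First grasps of the square:** two grasps closed above it, because the fingertips stand about 25 mm behind the stated tool point. I lowered the gripper and the third grasp held.
- **Camera offsets:** some square corners read 1 to 2 mm off in the last pictures. Most shift the same way, which suggests calibration. One toe reading (1.7 mm) is less certain, and one outer end corner was hidden by the leg, so I disregarded its 2.6 mm reading.
- **No final look by eye:** I had used all 12 picture views before placing the third hand, so that last check is by pixel values only. I did not re-check the brackets and hammer; the arm did not work near them.

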